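# Find the tin that still holds a gear part and empty it

## Robot

A 6-joint arm with a two-finger parallel gripper is mounted at the origin on the work surface. World frame = base frame: x ahead of the robot, y to its left, z up, the work surface at z = 0. Lengths are in m, angles in degrees, forces in N, time in s.
With the tool pointing down it reaches from about 0.2 to 0.875 m from the base axis. Payload 3.4 kg.
Tool frame: the origin (TCP) lies where the fingers leave the gripper's body, on its centre line; the fingertips stand 97 mm ahead of it and the grasp point (between the pads) lies 78 mm ahead of it; z points along the fingers, y is the line along which they close (so a half turn about z gives the same grasp; the last joint's range is limited). The gripper opens to 94 mm and grips with 3 to 60 N. Pads are 16 mm wide; open, the fingers measure 119 mm over their backs; the gripper's body (75 mm by 177 mm) begins 78 mm behind the grasp point.
Start: joints at [-83.022, 15.808, 86.224, -0, 77.962, -6.933], TCP at [0.138, -0.558, 0.303] pointing down, gripper open.
Joint ranges: [-165.64, 165.64], [-43.16, 119.46], [12.63, 154.43], [-67.54, 247.53], [6.08, 155.33], [-154.97, 154.97]. Speed limits (degrees/s): [147.25, 147.25, 180, 180, 180, 180].

## Interface

Orientations are given as [roll, pitch, yaw] about the fixed x, y, z axes, in that order (R = Rz(yaw) Ry(pitch) Rx(roll)).
In Python, from plant import readout, viewer, close_job, models gives the robot as it stands. The module is installed in compiled form; this text tells all that it offers.
- The arm moves only by the tool play_rows, never from a script. Its argument "steps" is a list of rows, each an object of numbers: "tx", "ty", "tz": the shift along the tool's x, y, z in m; "rx", "ry", "rz": the turn, a rotation vector about the tool's x, y, z in degrees; "fingers": the opening, from -1 (shut) to 1 (fully open). In form: [{"tx": .., "ty": .., "tz": .., "rx": .., "ry": .., "rz": .., "fingers": ..}, ...]. A call has 1 to 8 rows; each row shifts and turns the commanded pose from where the row before left it, along the tool's axes as they then stand; what a row does not reach is not made up. A row lasts 1/10 s, in which the tool goes at most 50 mm and 8.59 degrees, less where a joint would pass 70% of its speed; a pose out of reach is approached as far as the arm can. A call is refused whole if a number of a shift passes 0.05 or a number of a turn 8.59, either way. A call with a gripper value outside its range is refused whole. The fingers move at their own pace and stop on an object; the grip force is fixed at half the most. Time passes only in rows, so rows that do not move let the fingers close. It gives the time, the measured TCP pose, the force, the opening and the grip force at its end, in the units of the state.
- readout.read_state(): the state, without advancing time (a new reading comes with each control period).
- viewer.read_camera(name): name is "scene" or "top" or "wrist"; returns a dict with "image" (480x640x3 uint8, red, green, blue), "camera_matrix" (3x3 intrinsics, pixels), "dist_coeffs" ([k1, k2, p1, p2, k3] as OpenCV has them; the pictures are not rectified), "position" and "rotation" of the camera in the world. Camera axes: x right, y down, z forward; pixel columns grow to the right and rows downward; lengths in m; the calibration is good to about 2 mm. A picture is of the moment at which its call begins. There is no depth.
- close_job(): hands the job in; it is judged then, once.
Trained networks look in a picture, given as the dict that the camera call returned (one of the last four; its "shot" number tells which), for a name from the list of things; names that differ only in an ending like _2 or _b are one class to them, and where a whole thing is asked for, a point or a joint stands for the part that bears it (a point fixed in the world has none). Each returns a list of dicts, best first, with "p" (0 to 1); they miss things now and then, are a little off and sometimes report something else, mostly with a low value. They report only what shows in the picture. A call takes as long as a camera call. They do not tell look-alikes from the thing itself.
- models.trace(picture, target): "region" (480x640 bool, what is visible of it) and "bbox" ([left, top, right, bottom] in pixels, round what is visible of it).
The state is a dict: "time_s": time; "joint_pos": joint angles; "joint_vel": joint speeds; "effort": joint torques, N m; "tcp_pos": TCP position; "tool_rot": TCP orientation; "contact_force": force on the tool from outside, world axes, zero at the start; "moment": the same for the moment, N m; "opening": finger opening in m; "finger_force": force on a finger pad.
Only numpy, scipy, OpenCV 4.12 (cv2) and the standard library are available. Lean on these libraries where they do the work, as an engineer would, in place of code of your own. Each camera call takes 0.05 s, during which the arm holds its last target. There are 200 camera calls.

## Task

At least one of the three lidded tins on the bench mat still holds a gear part and the others are empty; they look alike, but you can tell by the weight when you pick them up. Tip what is loaded out into the aluminium tray, from low over it so that nothing falls far; a tipped tin's loose lid may drop off as you do, but do not tip the empty ones. At the end every tin stands upright on the mat, all the gear lies in the tray, the empty tins still wear their lids, and the other things on the bench are where they were.

Things in the scene. Friction and masses are not known exactly. Their poses are not given: they have to be found in the camera images.
- pot_1_center (a point): One of three identical dark-blue round tins, 64 mm in diameter, 90 mm tall to the rim, 112 mm over the knob of its loose lid. The point is on the tin's axis, 45 mm above its foot; z points up to the lid. With its lid an empty tin weighs 170 to 215 g, one that holds a part 390 g or more. It may be gripped and tipped from any side.
- pot_2_center (a point): One of three identical dark-blue round tins, 64 mm in diameter, 90 mm tall to the rim, 112 mm over the knob of its loose lid. The point is on the tin's axis, 45 mm above its foot; z points up to the lid. With its lid an empty tin weighs 170 to 215 g, one that holds a part 390 g or more. It may be gripped and tipped from any side.
- pot_3_center (a point): One of three identical dark-blue round tins, 64 mm in diameter, 90 mm tall to the rim, 112 mm over the knob of its loose lid. The point is on the tin's axis, 45 mm above its foot; z points up to the lid. With its lid an empty tin weighs 170 to 215 g, one that holds a part 390 g or more. It may be gripped and tipped from any side.
- lid_1: The loose steel lid of tin 1: a disc 68 mm in diameter, 3 mm thick, with a black knob (20 mm across, its top 22 mm above the disc's underside) and underneath a 52 mm spigot 5 mm deep that sits loosely in the tin's mouth. Origin at the centre of the disc's underside, z towards the knob. Weighs 30 g; nothing holds it, so it falls off when the tin is tipped to about level.
- lid_2: The loose steel lid of tin 2: a disc 68 mm in diameter, 3 mm thick, with a black knob (20 mm across, its top 22 mm above the disc's underside) and underneath a 52 mm spigot 5 mm deep that sits loosely in the tin's mouth. Origin at the centre of the disc's underside, z towards the knob. Weighs 30 g; nothing holds it, so it falls off when the tin is tipped to about level.
- lid_3: The loose steel lid of tin 3: a disc 68 mm in diameter, 3 mm thick, with a black knob (20 mm across, its top 22 mm above the disc's underside) and underneath a 52 mm spigot 5 mm deep that sits loosely in the tin's mouth. Origin at the centre of the disc's underside, z towards the knob. Weighs 30 g; nothing holds it, so it falls off when the tin is tipped to about level.
- mat: Grey rubber bench mat, fixed, 190 mm along its x, 380 mm along its y, 3 mm thick; origin at its centre on the bench (3 mm under its top). The tins stand on it in a row along its y, their axes at least 115 mm apart.
- tray: Open aluminium parts tray, black lining, fixed, 260 mm along its x, 220 mm along its y, walls 45 mm high; empty at the start; origin at the centre of its underside. The gear part, a bevel pinion 41 mm across, 58 mm long, 240 g, is smooth and oiled: it slides out by itself when a tin is tipped 20 degrees or more past level.
- tape: bystander: beige roll of tape lying flat, 100 mm in diameter, 24 mm tall; origin at the centre of its underside
- socket_tube: bystander: steel tube spanner lying on the bench along its x, 24 mm in diameter, 130 mm long; origin under its middle
- pliers: bystander: red-handled pliers lying flat, about 205 mm long along its x (handles to -x), 76 mm wide, 18 mm thick; origin at the pivot on the bench
- screwdriver: bystander: screwdriver with a black handle lying on the bench along its x, 200 mm long; origin on the bench
- oil_bottle: bystander: pale plastic bottle with a red cap, 68 mm in diameter, 190 mm tall; origin at the centre of its foot
Not all that is in view belongs to the job. What is shaped like the lid_1 but yellow is not meant.

How it is judged:
By the outcome, as a careful person would: the job done as asked, in the order asked, and still so for the second after the job is handed in, with the robot touching nothing.
It also fails if it takes over 67 s, if anything falls off the work surface, if the arm or the gripper's body presses on something with over 40 N, if the wrist force passes 120 N, or if a joint passes its speed limit or range.

## Working session

There is one attempt and no reset: what is moved stays moved. The work goes in short steps, Python scripts to look and compute and a tool call to move; the robot and the scene stay as the last step left them, time stands still between calls to the robot, and variables do not carry over. Pictures are saved under pics/ and viewed, at most 10 in all, crops included, and the job is handed in when it is done.

Besides the shell and the picture viewer there is one more tool, called after ">>>" by a JSON object that holds its "fn" and its "kwargs", one argument or row to a line. play_rows: Moves the arm, as the interface text tells. Its arguments: {"type":"object","properties":{"steps":{"type":"array","items":{"type":"object","properties":{"tx":{"type":"number"},"ty":{"type":"number"},"tz":{"type":"number"},"rx":{"type":"number"},"ry":{"type":"number"},"rz":{"type":"number"},"fingers":{"type":"number"}}}}},"required":["steps"]}

```bash
mkdir -p pics
cat > h.py <<'E'
import numpy as np, cv2
from plant import readout, viewer, models
def ray(p,px):
    u=cv2.undistortPoints(np.array(px,float).reshape(-1,1,2),np.array(p['camera_matrix']),np.array(p['dist_coeffs'])).reshape(-1,2)
    return np.c_[u,np.ones(len(u))]@np.array(p['rotation']).T
def on_z(p,px,z):
    d=ray(p,px);o=np.array(p['position']);return o+d*((z-o[2])/d[:,2])[:,None]
def proj(p,X):
    R=np.array(p['rotation']);o=np.array(p['position'])
    r,_=cv2.Rodrigues(R.T);return cv2.projectPoints(np.array(X,float).reshape(-1,1,3),r,-R.T@o,np.array(p['camera_matrix']),np.array(p['dist_coeffs']))[0].reshape(-1,2)
def save(p,n): cv2.imwrite('pics/'+n,cv2.cvtColor(p['image'],cv2.COLOR_RGB2BGR))
E
python3 - <<'E'
from h import *
s=readout.read_state();print({k:np.round(v,3) for k,v in s.items()})
for c in('top','scene'):
    p=viewer.read_camera(c);save(p,c+'0.png');print(c,np.round(p['position'],3))
    for t in('pot_1_center','lid_1','mat','tray','tape','oil_bottle','pliers','screwdriver','socket_tube'):
        for d in models.trace(p,t):
            if d['p']<.3: continue
            m=d['region'];ys,xs=np.nonzero(m);q=[xs.mean(),ys.mean()]
            print(t,round(d['p'],2),np.round(d['bbox']),np.round(q),on_z(p,[q],{'p':.09,'l':.093+.003}.get(t[0],0) if t[:2]!='pl' else 0)[0].round(3))
E
```

```text
{'time_s': np.float64(0.0), 'joint_pos': array([-8.3022e+01,  1.5847e+01,  8.6292e+01,  2.0000e-03,  7.7960e+01,
       -6.9340e+00]), 'joint_vel': array([ 0.07 ,  0.061, -0.054, -0.057, -0.009,  0.01 ]), 'effort': array([-1.0000e-03, -4.0458e+01, -2.3723e+01,  7.0000e-02,  3.5000e-02,
       -0.0000e+00]), 'tcp_pos': array([ 0.138, -0.558,  0.302]), 'tool_rot': array([-1.79902e+02, -1.40000e-02,  1.39120e+01]), 'contact_force': array([0.124, 0.874, 0.105]), 'moment': array([-0.035, -0.026, -0.017]), 'finger_force': np.float64(0.0), 'opening': np.float64(0.094)}
top [0.311 0.048 1.764]Traceback (most recent call last):
  File "<stdin>", line 9, in <module>
  File "h.py", line 7, in on_z
    d=ray(p,px);o=np.array(p['position']);return o+d*((z-o[2])/d[:,2])[:,None]
                                                               ~^^^^^
IndexError: too many indices for array: array is 1-dimensional, but 2 were indexed
```

```bash
python3 - <<'E'
s=open('h.py').read()
s=s.replace("import numpy as np, cv2","import numpy as np, cv2\nfrom scipy.spatial.transform import Rotation as Ro\ndef RR(p):\n    a=np.array(p['rotation'],float)\n    return a if a.shape==(3,3) else (Ro.from_euler('xyz',a,degrees=True) if a.size==3 else Ro.from_quat(a)).as_matrix()").replace("np.array(p['rotation']).T","RR(p).T").replace("R=np.array(p['rotation'])","R=RR(p)")
open('h.py','w').write(s)
E
python3 - <<'E'
from h import *
for c in('top','scene'):
    p=viewer.read_camera(c);save(p,c+'0.png');print(c,np.round(p['position'],3),p['rotation'])
    for t in('pot_1_center','lid_1','mat','tray','tape','oil_bottle','pliers','screwdriver','socket_tube'):
        for d in models.trace(p,t):
            if d['p']<.3: continue
            m=d['region'];ys,xs=np.nonzero(m);q=[xs.mean(),ys.mean()]
            print(t,round(d['p'],2),np.round(d['bbox']),np.round(q),on_z(p,[q],{'p':.09,'l':.093+.003}.get(t[0],0) if t[:2]!='pl' else 0)[0].round(3))
E
```

```text
top [0.311 0.048 1.764] [-176.3839516    -0.20011767  -90.69596345]
pot_1_center 0.53 [200. 193. 215. 205.] [208. 201.] [0.528 0.33  0.09 ]
pot_1_center 0.35 [316. 194. 334. 239.] [324. 215.] [ 0.483 -0.     0.09 ]
lid_1 0.87 [276. 189. 301. 216.] [288. 204.] [0.517 0.101 0.096]
lid_1 0.83 [144. 240. 164. 266.] [152. 252.] [0.385 0.488 0.096]
lid_1 0.81 [184. 259. 206. 282.] [194. 270.] [0.332 0.369 0.096]
lid_1 0.78 [232. 190. 255. 211.] [241. 199.] [0.532 0.234 0.096]
lid_1 0.61 [188. 178. 210. 203.] [197. 192.] [0.553 0.359 0.096]
lid_1 0.56 [104. 248. 123. 266.] [113. 255.] [0.376 0.599 0.096]
mat 0.55 [178. 168. 312. 237.] [247. 202.] [0.537 0.227 0.   ]
tray 0.96 [372. 165. 450. 254.] [409. 210.] [ 0.507 -0.256  0.   ]
tape 0.97 [395. 261. 433. 296.] [414. 277.] [ 0.305 -0.269  0.   ]
oil_bottle 0.6 [504. 174. 541. 202.] [519. 187.] [ 0.573 -0.596  0.   ]
screwdriver 0.84 [467. 236. 526. 269.] [507. 249.] [ 0.385 -0.554  0.   ]
socket_tube 0.56 [316. 191. 330. 238.] [324. 216.] [ 0.491 -0.003  0.   ]
scene [ 1.608 -0.306  1.023] [-127.29902912    0.20049499   74.90720809]
pot_1
[... 298 characters left out ...]
3. 225.] [0.485 0.546 0.096]
lid_1 0.5 [449. 228. 473. 240.] [462. 233.] [0.494 0.442 0.096]
lid_1 0.45 [408. 222. 426. 237.] [417. 229.] [0.444 0.325 0.096]
mat 0.84 [328. 253. 472. 314.] [394. 286.] [0.559 0.216 0.   ]
mat 0.61 [180. 252. 275. 345.] [225. 300.] [ 0.489 -0.25   0.   ]
tray 0.6 [181. 253. 276. 346.] [225. 300.] [ 0.49 -0.25  0.  ]
tape 0.78 [193. 242. 232. 262.] [210. 252.] [ 0.264 -0.266  0.   ]
oil_bottle 0.73 [ 82. 282. 114. 349.] [ 96. 320.] [ 0.475 -0.589  0.   ]
pliers 0.95 [332. 215. 396. 230.] [360. 225.] [0.251 0.223 0.   ]
screwdriver 0.79 [ 97. 283. 130. 299.] [112. 290.] [ 0.368 -0.55   0.   ]
socket_tube 0.71 [306. 264. 327. 296.] [313. 281.] [0.477 0.003 0.   ]
```

View pics/top0.png

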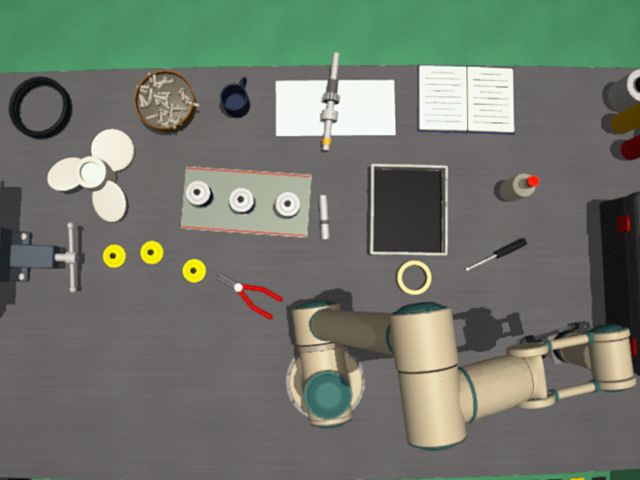

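View pics/scene0.png

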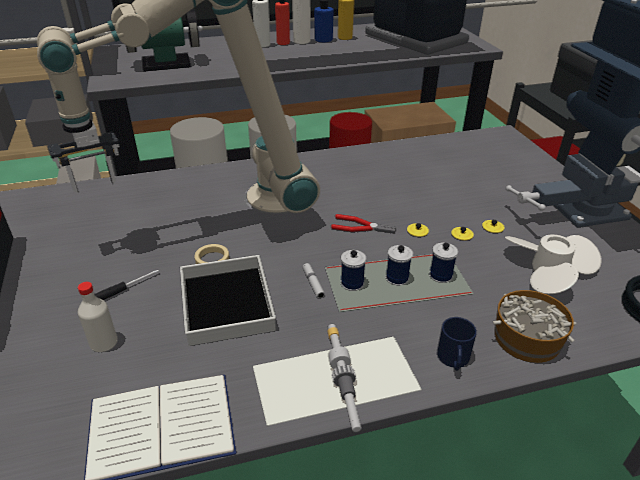

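>>> {"fn": "play_rows", "kwargs": {
  "steps": [
    {"tx": 0.024, "ty": -0.033},
    {"tx": 0.024, "ty": -0.033},
    {"tx": 0.024, "ty": -0.033},
    {"tx": 0.024, "ty": -0.033},
    {"tx": 0.024, "ty": -0.033},
    {"tx": 0.024, "ty": -0.033},
    {"tx": 0.024, "ty": -0.033},
    {"tx": 0.024, "ty": -0.033}
  ]
}}

```text
validation failed for argument at $.st...
```

```bash
cat > log.py <<'E'
from h import *
import json
s=readout.read_state();r=[list(map(float,s[k])) for k in('joint_pos','tcp_pos','tool_rot')]
open('log.jsonl','a').write(json.dumps(r)+'\n');print(round(float(s['time_s']),2),np.round(r[0],2),np.round(r[1],4),np.round(r[2],2),np.round(s['contact_force'],2),round(float(s['opening']),4),round(float(s['finger_force']),1))
E
python3 log.py
```

```text
1.1 [-83.02  15.81  86.23  -0.    77.96  -6.93] [ 0.1382 -0.5582  0.3027] [180.     0.    13.91] [ 0.24  0.74 -0.39] 0.0939 0.0
```

>>> {"fn": "play_rows", "kwargs": {
  "steps": [
    {"tx": 0.02, "ty": -0.02, "ry": -7},
    {"tx": 0.02, "ty": -0.02, "ry": -7},
    {"tx": 0.02, "ty": -0.02, "ry": -7},
    {"tx": 0.01, "ty": -0.02, "ry": -7, "rx": 4},
    {"rx": 5},
    {"rx": 5}
  ]
}}

```text
validation failed for argument at $.st...
```

```bash
python3 log.py
```

```text
1.1 [-83.02  15.81  86.23  -0.    77.96  -6.93] [ 0.1382 -0.5582  0.3027] [180.     0.    13.91] [ 0.24  0.74 -0.39] 0.0939 0.0
```

>>> {"fn": "play_rows", "kwargs": {
  "steps": [
    {"tx": 0.024, "ty": -0.033, "tz": 0, "rx": 0, "ry": 0, "rz": 0, "fingers": 1},
    {"tx": 0.024, "ty": -0.033, "tz": 0, "rx": 0, "ry": 0, "rz": 0, "fingers": 1},
    {"tx": 0.024, "ty": -0.033, "tz": 0, "rx": 0, "ry": 0, "rz": 0, "fingers": 1},
    {"tx": 0.024, "ty": -0.033, "tz": 0, "rx": 0, "ry": 0, "rz": 0, "fingers": 1},
    {"tx": 0.024, "ty": -0.033, "tz": 0, "rx": 0, "ry": 0, "rz": 0, "fingers": 1},
    {"tx": 0.024, "ty": -0.033, "tz": 0, "rx": 0, "ry": 0, "rz": 0, "fingers": 1},
    {"tx": 0.024, "ty": -0.033, "tz": 0, "rx": 0, "ry": 0, "rz": 0, "fingers": 1},
    {"tx": 0.024, "ty": -0.033, "tz": 0, "rx": 0, "ry": 0, "rz": 0, "fingers": 1}
  ]
}}

```text
time_s: 1.9
tcp_pos: [0.2614, -0.2542, 0.3029]
tool_rot: [180.0, -0.0, 13.9]
contact_force: [0.5, -1.0, 0.8]
opening: 0.0937
finger_force: 0.0
```

```bash
python3 log.py
```

```text
1.9 [-5.518e+01 -2.950e+00  1.083e+02  2.000e-02  7.461e+01  2.095e+01] [ 0.2614 -0.2542  0.3029] [ 1.7996e+02 -3.0000e-02  1.3870e+01] [ 0.54 -0.95  0.82] 0.0937 0.0
```

>>> {"fn": "play_rows", "kwargs": {
  "steps": [
    {"tx": 0.02, "ty": -0.02, "tz": 0, "rx": 0, "ry": -7, "rz": 0, "fingers": 1},
    {"tx": 0.02, "ty": -0.02, "tz": 0, "rx": 0, "ry": -7, "rz": 0, "fingers": 1},
    {"tx": 0.02, "ty": -0.02, "tz": 0, "rx": 0, "ry": -7, "rz": 0, "fingers": 1},
    {"tx": 0, "ty": -0.02, "tz": 0, "rx": 5, "ry": -7, "rz": 0, "fingers": 1},
    {"tx": 0, "ty": 0, "tz": 0, "rx": 5, "ry": 0, "rz": 0, "fingers": 1},
    {"tx": 0, "ty": 0, "tz": 0, "rx": 5, "ry": 0, "rz": 0, "fingers": 1}
  ]
}}

```text
time_s: 2.5
tcp_pos: [0.3005, -0.1628, 0.2951]
tool_rot: [-164.6, 28.0, 14.5]
contact_force: [-0.1, -0.5, 0.2]
opening: 0.0942
finger_force: 0.0
```

```bash
python3 log.py
```

```text
2.5 [-32.64  10.83 100.67  -8.83  98.91  47.71] [ 0.3005 -0.1628  0.2951] [-164.64   27.99   14.5 ] [-0.14 -0.46  0.19] 0.0942 0.0
```

```bash
cat > kin.py <<'E'
from h import *
import json
from scipy.optimize import least_squares
def fk(q,P):
    a1,d1,L2,e,L3,L6=P
    r=lambda ax,a:Ro.from_euler(ax,a,degrees=True)
    R=r('z',q[0]);p=R.apply([a1,0,d1]);R=R*r('y',q[1]);p=p+R.apply([0,0,L2]);R=R*r('y',q[2]);p=p+R.apply([e,0,L3])
    R=R*r('z',q[3])*r('y',q[4])*r('z',q[5]);return p+R.apply([0,0,L6]),R
def fit():
    D=[json.loads(l) for l in open('log.jsonl')]
    f=lambda P:np.concatenate([fk(d[0],P)[0]-d[1] for d in D])
    s=least_squares(f,[0,.3,.4,0,.4,.15]);return s,D
if __name__=='__main__':
    s,D=fit();print(s.x.round(4),np.abs(s.fun).max(),np.linalg.svd(s.jac)[1].round(3))
    for d in D: print((Ro.from_euler('xyz',d[2],degrees=True).inv()*fk(d[0],s.x)[1]).as_rotvec(degrees=True).round(2))
E
python3 kin.py
```

```text
[ 0.386   1.4923  0.3525  1.6317  0.4385 -0.156 ] 0.06890496707975462 [3.973 2.827 0.403 0.223 0.095 0.03 ]
[ -0.  -0. -90.]
[ -0.  -0. -90.]
[  0.  -0. -90.]
[ -0.  -0. -90.]
```

```bash
sed -i "s/a1,d1,L2,e,L3,L6=P/a1,d1,L2,e,L3,L6,b=P/; s/\[0,0,L2\]/[0,b,L2]/; s/\*r('z',q\[5\]);/*r('z',q[5]+90);/; s/\.4,\.15\]/.4,.15,.07]/" kin.py; sed -i "s/D\])$/D]+[[.1*P[0],.1*P[3]]])/" kin.py; python3 kin.py
```

```text
[-0.0084  0.0905  0.6385  0.0089  0.4161  0.3067  0.0699] 0.0016218088406421416 [3.973 2.828 2.001 0.398 0.228 0.118 0.075]
[-0.  0.  0.]
[-0.  0.  0.]
[ 0. -0.  0.]
[-0.  0.  0.]
```

```bash
cat > go.py <<'E'
import sys
from h import *
# usage: go.py x y z roll pitch yaw : rotation first (tool rotvec), then shift in final tool axes
def show(p,e):
    s=readout.read_state();R0=Ro.from_euler('xyz',s['tool_rot'],degrees=True);R1=Ro.from_euler('xyz',e,degrees=True)
    print('t',round(float(s['time_s']),2),'rot',(R0.inv()*R1).as_rotvec(degrees=True).round(2),'then shift',R1.inv().apply(np.array(p)-s['tcp_pos']).round(4),'| shift before rot',R0.inv().apply(np.array(p)-s['tcp_pos']).round(4))
if __name__=='__main__':
    a=list(map(float,sys.argv[1:]));show(a[:3],a[3:])
E
python3 go.py .518 .102 .25 180 0 14
python3 - <<'E'
from h import *
# tray corners from top0 at rim z
p=viewer.read_camera('top')
print(on_z(p,[[370,165],[448,166],[447,254],[371,254]],.045).round(3))
print('mat',on_z(p,[[186,167],[313,175],[308,238],[181,232]],.003).round(3))
d=[x for x in models.trace(p,'lid_1')]
for x in d[:8]:print(x['p'],on_z(p,[[(x['bbox'][0]+x['bbox'][2])/2,(x['bbox'][1]+x['bbox'][3])/2]],.1).round(3))
E
```

```text
t 2.5 rot [-14.93  27.88  -3.26] then shift [ 0.2751 -0.2044  0.0451] | shift before rot [ 0.2657 -0.2186 -0.0334]
[[ 0.635 -0.138  0.045]
 [ 0.63  -0.369  0.045]
 [ 0.371 -0.358  0.045]
 [ 0.373 -0.136  0.045]]
mat [[0.643 0.411 0.003]
 [0.614 0.029 0.003]
 [0.425 0.046 0.003]
 [0.447 0.425 0.003]]
0.92 [[0.552 0.349 0.1  ]]
0.86 [[0.333 0.36  0.1  ]]
0.82 [[0.386 0.489 0.1  ]]
0.73 [[0.518 0.103 0.1  ]]
0.63 [[0.376 0.594 0.1  ]]
0.6 [[0.529 0.232 0.1  ]]
```

>>> {"fn": "play_rows", "kwargs": {
  "steps": [
    {"tx": 0, "ty": 0, "tz": 0, "rx": -3.73, "ry": 6.97, "rz": -0.8, "fingers": 1},
    {"tx": 0, "ty": 0, "tz": 0, "rx": -3.73, "ry": 6.97, "rz": -0.8, "fingers": 1},
    {"tx": 0, "ty": 0, "tz": 0, "rx": -3.73, "ry": 6.97, "rz": -0.8, "fingers": 1},
    {"tx": 0, "ty": 0, "tz": 0, "rx": -3.73, "ry": 6.97, "rz": -0.8, "fingers": 1}
  ]
}}

```text
time_s: 3.0
tcp_pos: [0.2995, -0.1638, 0.2961]
tool_rot: [179.5, -0.3, 13.9]
contact_force: [-0.7, 0.1, -0.3]
opening: 0.0938
finger_force: 0.0
```

>>> {"fn": "play_rows", "kwargs": {
  "steps": [
    {"tx": 0.034, "ty": -0.0255, "tz": 0.004, "rx": 0, "ry": 0, "rz": 0, "fingers": 1},
    {"tx": 0.034, "ty": -0.0255, "tz": 0.004, "rx": 0, "ry": 0, "rz": 0, "fingers": 1},
    {"tx": 0.034, "ty": -0.0255, "tz": 0.004, "rx": 0, "ry": 0, "rz": 0, "fingers": 1},
    {"tx": 0.034, "ty": -0.0255, "tz": 0.004, "rx": 0, "ry": 0, "rz": 0, "fingers": 1},
    {"tx": 0.034, "ty": -0.0255, "tz": 0.004, "rx": 0, "ry": 0, "rz": 0, "fingers": 1},
    {"tx": 0.034, "ty": -0.0255, "tz": 0.004, "rx": 0, "ry": 0, "rz": 0, "fingers": 1},
    {"tx": 0.034, "ty": -0.0255, "tz": 0.004, "rx": 0, "ry": 0, "rz": 0, "fingers": 1},
    {"tx": 0.034, "ty": -0.0255, "tz": 0.004, "rx": 0, "ry": 0, "rz": 0, "fingers": 1}
  ]
}}

```text
time_s: 3.8
tcp_pos: [0.5154, 0.1007, 0.263]
tool_rot: [179.7, -0.1, 13.8]
contact_force: [0.6, -0.4, -0.2]
opening: 0.0939
finger_force: 0.0
```

```bash
python3 log.py; python3 kin.py | head -1
python3 - <<'E'
from h import *
p=viewer.read_camera('wrist');save(p,'w1.png');print(p['position'])
for t,z in(('lid_1',.096),):
    for d in models.trace(p,t):
        if d['p']>.3:
            ys,xs=np.nonzero(d['region']);b=d['bbox'];print(t,round(d['p'],2),np.round(b),on_z(p,[[xs.mean(),ys.mean()]],z)[0].round(4))
E
python3 go.py .518 .102 .25 180 0 14
```

```text
3.8 [ 3.6  12.99 96.01 -0.28 70.87 79.86] [0.5154 0.1007 0.263 ] [ 1.7972e+02 -9.0000e-02  1.3830e+01] [ 0.63 -0.43 -0.24] 0.0939 0.0
[-0.0055  0.1112  0.6327  0.0312  0.4185  0.2994  0.0696] 0.0031170498718241777 [4.445 3.164 2.237 0.417 0.23  0.125 0.099]
[0.59171498 0.11918072 0.34494743]
lid_1 0.89 [  0. 306.  46. 339.] [0.4106 0.307  0.096 ]
lid_1 0.84 [271. 208. 364. 298.] [0.5163 0.1031 0.096 ]
lid_1 0.69 [ 89. 138. 186. 239.] [0.53   0.2344 0.096 ]
t 3.9 rot [ 0.18 -0.18  0.02] then shift [0.0005 0.0005 0.0123] | shift before rot [0.0005 0.0005 0.0123]
```

View pics/w1.png

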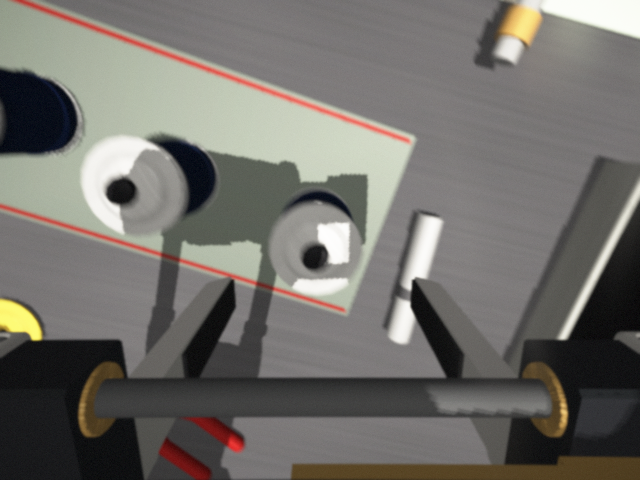

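>>> {"fn": "play_rows", "kwargs": {
  "steps": [
    {"tx": 0, "ty": -0.001, "tz": 0.025, "rx": 0, "ry": 0, "rz": 0, "fingers": 1},
    {"tx": 0, "ty": 0, "tz": 0.025, "rx": 0, "ry": 0, "rz": 0, "fingers": 1},
    {"tx": 0, "ty": 0, "tz": 0.025, "rx": 0, "ry": 0, "rz": 0, "fingers": 1},
    {"tx": 0, "ty": 0, "tz": 0.025, "rx": 0, "ry": 0, "rz": 0, "fingers": 1},
    {"tx": 0, "ty": 0, "tz": 0.025, "rx": 0, "ry": 0, "rz": 0, "fingers": 1},
    {"tx": 0, "ty": 0, "tz": 0, "rx": 0, "ry": 0, "rz": 0, "fingers": 1},
    {"tx": 0, "ty": 0, "tz": 0, "rx": 0, "ry": 0, "rz": 0, "fingers": 1}
  ]
}}

```text
time_s: 4.6
tcp_pos: [0.5144, 0.0991, 0.1382]
tool_rot: [179.8, 0.0, 13.8]
contact_force: [0.4, -0.2, 0.7]
opening: 0.0942
finger_force: 0.0
```

>>> {"fn": "play_rows", "kwargs": {
  "steps": [
    {"tx": 0, "ty": 0, "tz": 0, "rx": 0, "ry": 0, "rz": 0, "fingers": 0.2},
    {"tx": 0, "ty": 0, "tz": 0, "rx": 0, "ry": 0, "rz": 0, "fingers": 0},
    {"tx": 0, "ty": 0, "tz": 0, "rx": 0, "ry": 0, "rz": 0, "fingers": 0},
    {"tx": 0, "ty": 0, "tz": 0, "rx": 0, "ry": 0, "rz": 0, "fingers": 0},
    {"tx": 0, "ty": 0, "tz": 0, "rx": 0, "ry": 0, "rz": 0, "fingers": 0}
  ]
}}

```text
time_s: 5.1
tcp_pos: [0.5151, 0.0999, 0.1384]
tool_rot: [179.8, -0.1, 13.8]
contact_force: [-1.6, 1.7, 4.4]
opening: 0.0664
finger_force: 30.0
```

```bash
python3 log.py
```

```text
5.1 [  3.47  19.98 106.14  -0.2   53.78  79.8 ] [0.5151 0.0999 0.1384] [ 1.7983e+02 -6.0000e-02  1.3780e+01] [-1.64  1.72  4.4 ] 0.0664 30.0
```

>>> {"fn": "play_rows", "kwargs": {
  "steps": [
    {"tx": 0, "ty": 0, "tz": -0.007, "rx": 0, "ry": 0, "rz": 0, "fingers": 0},
    {"tx": 0, "ty": 0, "tz": -0.007, "rx": 0, "ry": 0, "rz": 0, "fingers": 0},
    {"tx": 0, "ty": 0, "tz": -0.006, "rx": 0, "ry": 0, "rz": 0, "fingers": 0},
    {"tx": 0, "ty": 0, "tz": 0, "rx": 0, "ry": 0, "rz": 0, "fingers": 0},
    {"tx": 0, "ty": 0, "tz": 0, "rx": 0, "ry": 0, "rz": 0, "fingers": 0}
  ]
}}

```text
time_s: 5.6
tcp_pos: [0.5149, 0.0995, 0.1579]
tool_rot: [179.8, -0.0, 13.8]
contact_force: [-0.3, 0.5, -0.2]
opening: 0.0663
finger_force: 30.0
```

```bash
cat > weigh.py <<'E'
from h import *
F=[]
for i in range(6):
    F.append(np.array(readout.read_state()['contact_force'],float)); 
    if i<5: viewer.read_camera('wrist')
F=np.array(F);print('F mean',F.mean(0).round(2),'sd',F.std(0).round(2),F[:,2].round(2))
E
python3 log.py; python3 weigh.py
```

```text
5.6 [  3.46  18.66 104.76  -0.25  56.51  79.8 ] [0.5149 0.0995 0.1579] [ 1.7978e+02 -3.0000e-02  1.3800e+01] [-0.32  0.55 -0.18] 0.0663 30.0
F mean [-0.17  0.07 -0.23] sd [0.35 0.7  0.41] [-0.18 -0.37  0.06 -0.28 -0.97  0.36]
```

Run:
```python
from h import *
p=viewer.read_camera('scene');im=cv2.resize(p['image'][190:310,290:490],(800,480),interpolation=cv2.INTER_CUBIC)
cv2.imwrite('pics/s1.png',im[:,:,::-1])
s=readout.read_state();print(s['contact_force'],s['moment'],s['effort'])
```

```text
[-0.37051417  0.70171898 -0.03128828] [-0.02771519  0.01884993  0.03350822] [ 1.29453070e-03 -3.88389480e+01 -1.90954167e+01  7.28398911e-03
 -7.01720500e-02  2.39558476e-04]
```

View pics/s1.png

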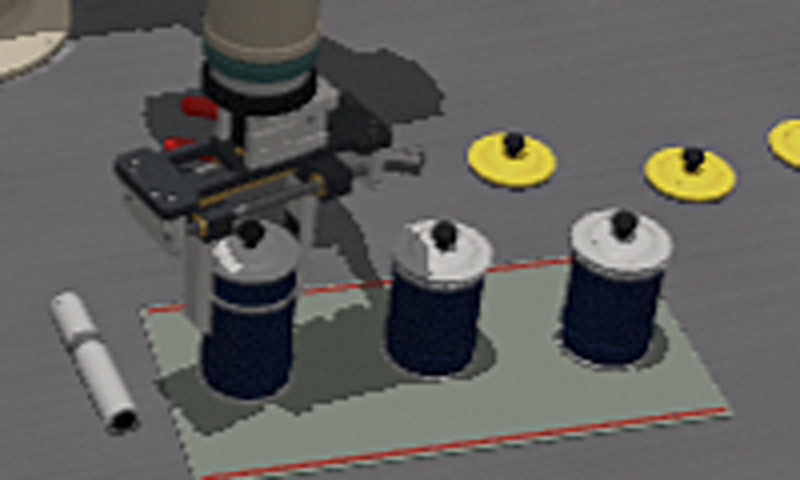

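>>> {"fn": "play_rows", "kwargs": {
  "steps": [
    {"tx": 0, "ty": 0, "tz": 0.007, "rx": 0, "ry": 0, "rz": 0, "fingers": 0},
    {"tx": 0, "ty": 0, "tz": 0.007, "rx": 0, "ry": 0, "rz": 0, "fingers": 0},
    {"tx": 0, "ty": 0, "tz": 0.006, "rx": 0, "ry": 0, "rz": 0, "fingers": 0},
    {"tx": 0, "ty": 0, "tz": 0, "rx": 0, "ry": 0, "rz": 0, "fingers": 0},
    {"tx": 0, "ty": 0, "tz": 0, "rx": 0, "ry": 0, "rz": 0, "fingers": 1},
    {"tx": 0, "ty": 0, "tz": 0, "rx": 0, "ry": 0, "rz": 0, "fingers": 1},
    {"tx": 0, "ty": 0, "tz": 0, "rx": 0, "ry": 0, "rz": 0, "fingers": 1},
    {"tx": 0, "ty": 0, "tz": 0, "rx": 0, "ry": 0, "rz": 0, "fingers": 1}
  ]
}}

```text
time_s: 6.7
tcp_pos: [0.5149, 0.0996, 0.1377]
tool_rot: [179.8, -0.0, 13.8]
contact_force: [0.3, 0.2, -1.2]
opening: 0.0931
finger_force: 0.0
```

>>> {"fn": "play_rows", "kwargs": {
  "steps": [
    {"tx": 0, "ty": 0, "tz": -0.03, "rx": 0, "ry": 0, "rz": 0, "fingers": 1},
    {"tx": 0, "ty": 0, "tz": -0.03, "rx": 0, "ry": 0, "rz": 0, "fingers": 1},
    {"tx": 0, "ty": 0, "tz": -0.03, "rx": 0, "ry": 0, "rz": 0, "fingers": 1},
    {"tx": 0, "ty": 0, "tz": -0.03, "rx": 0, "ry": 0, "rz": 0, "fingers": 1}
  ]
}}

```text
time_s: 7.1
tcp_pos: [0.5145, 0.1, 0.2589]
tool_rot: [179.8, 0.0, 13.8]
contact_force: [-0.1, 0.7, 0.3]
opening: 0.0937
finger_force: 0.0
```

```bash
python3 log.py
cat > see.py <<'E'
import sys
from h import *
p=viewer.read_camera('scene');im=cv2.resize(p['image'][200:320,300:500],(800,480),interpolation=cv2.INTER_CUBIC)
cv2.imwrite('pics/'+sys.argv[1],im[:,:,::-1])
for c in('wrist','top'):
    p=viewer.read_camera(c)
    for d in models.trace(p,'lid_1'):
        ys,xs=np.nonzero(d['region']);X=on_z(p,[[xs.mean(),ys.mean()]],.097)[0]
        if d['p']>.3 and X[0]>.45: print(c,round(d['p'],2),np.round(d['bbox']),X.round(4))
E
python3 see.py s2.png
python3 - <<'E'
from kin import *
D=[json.loads(l) for l in open('log.jsonl')]
# free fit: a1,d1,L2,e,L3,L6,b ; try with a1=0 / e=0
for fix in ([],[0],[3],[0,3]):
    idx=[i for i in range(7) if i not in fix]
    def f(x):
        P=np.zeros(7);P[idx]=x;return np.concatenate([fk(d[0],P)[0]-d[1] for d in D])
    x0=np.array([0,.1,.63,0,.42,.3,.07])[idx];s=least_squares(f,x0);print(fix,s.x.round(4),np.abs(s.fun).max().round(5))
E
```

```text
7.1 [ 3.5  13.13 96.46 -0.21 70.38 79.78] [0.5145 0.1    0.2589] [179.8    0.    13.79] [-0.14  0.72  0.33] 0.0937 0.0
wrist 0.93 [ 88. 144. 186. 244.] [0.5302 0.234  0.097 ]
wrist 0.82 [276. 214. 369. 302.] [0.5168 0.0992 0.097 ]
top 0.78 [230. 191. 252. 213.] [0.5311 0.235  0.097 ]
top 0.43 [281. 204. 301. 216.] [0.501  0.0933 0.097 ]
[] [-0.      0.1368  0.6297  0.0604  0.4211  0.2931  0.0694] 0.0
[0] [0.1368 0.6297 0.0604 0.4211 0.2931 0.0694] 0.0
[3] [-0.0101  0.1187  0.5933  0.4178  0.2968  0.0695] 0.01056
[0, 3] [0.1209 0.5882 0.4084 0.2974 0.0695] 0.01114
```

View pics/s2.png

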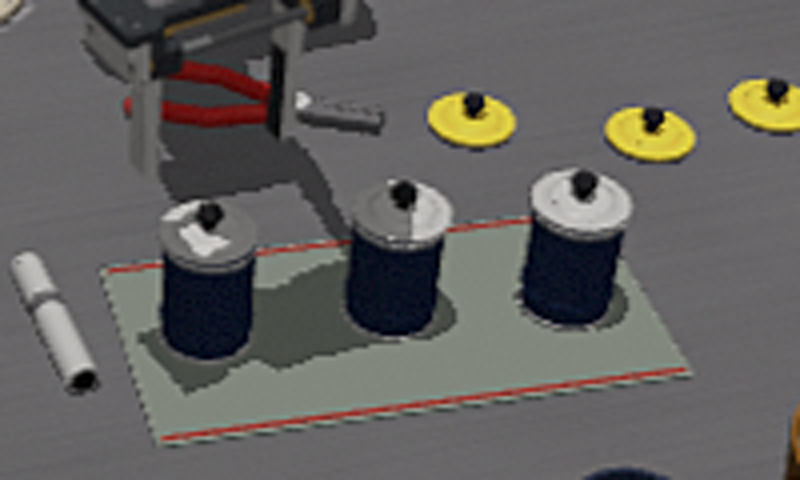

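```bash
cat > plan.py <<'E'
import numpy as np
from scipy.spatial.transform import Rotation as Ro
d1,L2,e,L3,L6,b=.1368,.6297,.0604,.4211,.2931,.0694
LO=np.array([-165.64,-43.16,12.63,-67.54,6.08,-154.97]);HI=np.array([165.64,119.46,154.43,247.53,155.33,154.97])
def ik(p,R):
    z=R[:,2];w=p-L6*z;rho=np.hypot(w[0],w[1])
    if rho<b: return None
    r=np.sqrt(rho**2-b*b);j1=np.arctan2(w[1],w[0])-np.arctan2(b,r)
    h=w[2]-d1;D=np.hypot(r,h);F=np.hypot(e,L3);c=(D*D-L2*L2-F*F)/(2*L2*F)
    if abs(c)>1: return None
    k=np.arccos(c);j2=np.arctan2(r,h)-np.arctan2(F*np.sin(k),L2+F*np.cos(k));j3=k-np.arctan2(e,L3)
    R3=Ro.from_euler('ZY',[j1,j2+j3]).as_matrix();W=R3.T@R
    j5=np.arccos(np.clip(W[2,2],-1,1));j4=np.arctan2(W[1,2],W[0,2]);j6=np.arctan2(W[2,1],-W[2,0])
    q=np.degrees([j1,j2,j3,j4,j5,j6]);q[5]-=90
    q[3]=(q[3]+90)%360-90;q[5]=(q[5]+180)%360-180
    return q
def margin(q): return -99 if q is None else min((q-LO).min(),(HI-q).min())
def Rg(az,t,s=1):
    a,t=np.radians([az,t]);z=np.array([np.cos(t)*np.cos(a),np.cos(t)*np.sin(a),-np.sin(t)])
    x=s*np.array([np.sin(t)*np.cos(a),np.sin(t)*np.sin(a),np.cos(t)]);return np.c_[x,np.cross(z,x),z]
def Rp(az,t,s,psi,el,sig):
    """tip the az-0-style grasp: mouth towards azimuth psi, el below level; sig: spin about tin axis"""
    p=np.radians(psi);ax=np.array([-np.sin(p),np.cos(p),0]);M=np.array([np.cos(p)*np.cos(np.radians(el)),np.sin(p)*np.cos(np.radians(el)),-np.sin(np.radians(el))])
    return Ro.from_rotvec(ax*np.radians(90+el)).as_matrix()@Rg(sig,t,s),M
def tcp(g,R): return g-.078*R[:,2]
def bodypts(p,R):
    c=[p+R@np.array([i*.0375,j*.0885,-k]) for i in(-1,1) for j in(-1,1) for k in(0,.05,.10)]
    c+=[p+R@np.array([i*.045,j*.045,-k]) for i in(-1,1) for j in(-1,1) for k in(.15,.293)]
    return np.array(c)
E
cat > search.py <<'E'
from plan import *
tins=np.array([[.517,.101],[.530,.2345],[.554,.357]])
for i,c in enumerate(tins):
    for t in(20,30,40,50):
        for s in(1,-1):
            o=[]
            for az in range(-60,130,10):
                R=Rg(az,t,s);g=np.array([*c,.003+.042]);m=min(margin(ik(tcp(g+d-R[:,2]*k,R),R)) for d in(np.zeros(3),np.array([0,0,.1])) for k in(0,.1))
                B=bodypts(tcp(g,R),R)
                if m>0 and B[:,2].min()>.012:o.append((az,int(m)))
            print('tin',i+1,'t',t,'s',s,o)
print('POUR')
T=np.array([.502,-.25])
for t in(20,30,40,50):
    best=[]
    for s in(1,-1):
        for psi in range(0,360,30):
            for sig in range(0,360,15):
                R,M=Rp(0,t,s,psi,25,sig)
                g=np.array([*T,0])-M*.03;lip=.028
                g[2]=.055+.048*np.sin(np.radians(25))+.029
                p=tcp(g,R);q=ik(p,R);m=margin(q)
                if m<5: continue
                B=bodypts(p,R);zc=B[:,2].min()
                if zc<.055: continue
                best.append((min(m,(zc-.05)*500),int(m),round(zc,3),s,psi,sig,q.round(0).astype(int).tolist()))
    best.sort(reverse=True)
    print(t,len(best));[print('  ',x) for x in best[:8]]
E
python3 search.py
```

```text
tin 1 t 20 s 1 [(50, 11), (60, 20), (70, 28), (80, 36), (90, 44), (100, 48), (110, 42), (120, 35)]
tin 1 t 20 s -1 [(50, 11), (60, 20), (70, 28), (80, 33), (90, 32), (100, 31), (110, 30), (120, 31)]
tin 1 t 30 s 1 [(40, 5), (50, 14), (60, 21), (70, 29), (80, 36), (90, 43), (100, 50), (110, 46), (120, 40)]
tin 1 t 30 s -1 [(40, 5), (50, 14), (60, 21), (70, 26), (80, 25), (90, 26), (100, 26), (110, 27), (120, 29)]
tin 1 t 40 s 1 [(-60, 5), (10, 0), (20, 1), (30, 6), (40, 12), (50, 18), (60, 24), (70, 30), (80, 37), (90, 43), (100, 49), (110, 51), (120, 45)]
tin 1 t 40 s -1 [(-60, 5), (40, 5), (50, 9), (60, 12), (70, 14), (80, 17), (90, 19), (100, 21), (110, 24), (120, 27)]
tin 1 t 50 s 1 [(10, 3), (20, 13), (30, 15), (40, 19), (50, 23), (60, 28), (70, 33), (80, 38), (90, 43), (100, 48), (110, 53), (120, 51)]
tin 1 t 50 s -1 [(-60, 13), (-50, 5), (70, 2), (80, 7), (90, 11), (100, 16), (110, 20), (120, 25)]
tin 2 t 20 s 1 [(-60, 4), (50, 1), (60, 13), (70, 23), (80, 31), (90, 40), (100, 48), (110, 49), (120, 42)]
tin 2 t 20 s -1 [(-60, 4), (50, 1), (60, 13), (70, 23), (80, 31), (90, 30),
[... 4336 characters left out ...]
-62])
   (np.float64(19.12567179785507), 41, np.float64(0.088), -1, 270, 270, [-54, 52, 81, 38, 114, -62])
   (np.float64(19.12567179785507), 37, np.float64(0.088), 1, 240, 240, [-64, 45, 101, 53, 95, 118])
   (np.float64(19.12567179785507), 36, np.float64(0.088), 1, 270, 270, [-54, 52, 81, 38, 114, 118])
   (np.float64(19.12567179785507), 25, np.float64(0.088), 1, 0, 0, [-21, 58, 62, -27, 130, 66])
   (np.float64(19.12567179785507), 25, np.float64(0.088), -1, 0, 0, [-21, 58, 62, -27, 130, -114])
   (np.float64(19.12567179785507), 23, np.float64(0.088), 1, 30, 30, [-11, 53, 76, -44, 113, 56])
   (np.float64(19.12567179785507), 23, np.float64(0.088), -1, 30, 30, [-11, 53, 76, -44, 113, -124])
```

```bash
cat > s2.py <<'E'
from plan import *
tins=np.array([[.517,.101],[.530,.2345],[.554,.357]])
for i in(0,1,2):
    for t in(50,55,60):
        for s in(1,-1):
            o=[]
            for az in range(-50,50,10):
                R=Rg(az,t,s);g=np.array([*tins[i],.003+.042]);q=[ik(tcp(g+d-R[:,2]*k,R),R) for d in(np.zeros(3),np.array([0,0,.1])) for k in(0,.08)]
                m=min(map(margin,q))
                if m>-25:o.append((az,int(m),q[0].astype(int).tolist()))
            print('tin',i+1,t,s);[print('    ',x) for x in o]
E
python3 s2.py | head -120
```

```text
tin 1 50 1
     (-50, -7, [29, 24, 120, -61, 45, -141])
     (-40, -13, [27, 22, 125, -71, 38, -141])
     (-30, -22, [24, 20, 130, -84, 31, -139])
     (-20, -23, [20, 18, 134, 257, 25, -132])
     (-10, -20, [14, 17, 138, 230, 19, -119])
     (0, 0, [6, 16, 140, 193, 17, -98])
     (10, 3, [-2, 16, 141, 155, 18, -75])
     (20, 13, [-9, 16, 140, 124, 22, -60])
     (30, 15, [-16, 17, 138, 101, 28, -51])
     (40, 19, [-20, 18, 135, 84, 34, -47])
tin 1 50 -1
     (-50, 5, [29, 24, 120, -61, 45, 38])
     (-40, -3, [27, 22, 125, -71, 38, 38])
     (-30, -16, [24, 20, 130, -84, 31, 40])
     (-20, -9, [20, 18, 134, 257, 25, 47])
     (-10, -20, [14, 17, 138, 230, 19, 60])
     (0, 0, [6, 16, 140, 193, 17, 81])
     (10, 3, [-2, 16, 141, 155, 18, 104])
     (20, -20, [-9, 16, 140, 124, 22, 119])
     (30, -21, [-16, 17, 138, 101, 28, 128])
     (40, -16, [-20, 18, 135, 84, 34, 132])
tin 1 55 1
     (-50, -15, [26, 22, 118, -54, 43, -151])
     (-40, -23, [24, 20, 123, -61, 36, -153])
     (-30, -21, [21, 18, 127, -70, 28, -155])
     (-20, -24, [17, 17, 131, -82, 20, -155])
     (-10, 
[... 3033 characters left out ...]
 21])
     (-20, 3, [34, 22, 120, -63, 31, 18])
     (-10, -4, [30, 20, 124, -72, 23, 15])
     (0, -16, [26, 18, 127, -83, 14, 15])
     (10, -6, [21, 17, 129, 253, 6, 25])
     (20, -2, [15, 17, 130, 135, 3, 130])
     (30, -5, [9, 17, 130, 95, 11, 157])
     (40, -22, [4, 18, 129, 80, 19, 159])
tin 2 60 1
     (-50, -14, [35, 27, 105, -39, 51, -158])
     (-40, -22, [34, 25, 110, -42, 45, -164])
     (-30, -21, [33, 23, 114, -46, 38, -170])
     (-20, -22, [31, 21, 117, -49, 30, -177])
     (-10, -18, [28, 19, 120, -51, 23, 173])
     (0, -5, [24, 18, 123, -49, 15, 159])
     (10, 3, [20, 17, 125, -33, 9, 132])
     (20, 1, [15, 16, 126, 17, 7, 68])
     (30, 6, [10, 17, 125, 48, 12, 25])
```

```bash
cat > s3.py <<'E'
from plan import *
from scipy.spatial.transform import Slerp
s=-1
for t in(50,55,60):
    best=[]
    for tx in(.47,.50,.53):
     for ty in(-.22,-.25,-.28):
      for sig in range(-100,0,10):
        for psi in range(0,360,15):
            R1,M=Rp(0,t,s,psi,25,sig);R0=Rg(sig,t,s)
            g=np.array([tx,ty,0])-M*np.array([.03,.03,0]);g[2]=.055+.048*np.sin(np.radians(25))+.029
            rv=Ro.from_matrix(R1@R0.T).as_rotvec();ang=np.linalg.norm(rv)
            ok=99;zc=9;Q=[]
            for f in np.linspace(0,1,12):
                R=(Ro.from_rotvec(rv*f)).as_matrix()@R0;gg=g+np.array([0,0,.05*(1-f)]);p=tcp(gg,R);q=ik(p,R);ok=min(ok,margin(q))
                if ok<2: break
                zc=min(zc,bodypts(p,R)[:,2].min());Q.append(q)
            if ok<2 or zc<.055: continue
            Q=np.array(Q);jump=np.abs(np.diff(Q,axis=0)).max()
            if jump>60: continue
            best.append((min(ok,(zc-.05)*500),int(ok),round(zc,3),int(jump),tx,ty,psi,sig,Q[0].astype(int).tolist(),Q[-1].astype(int).tolist()))
    best.sort(key=lambda x:-x[0]);print(t,len(best));[print('  ',x[1:]) for x in best[:6]]
E
python3 s3.py
```

```text
50 211
   (20, np.float64(0.088), 15, 0.47, -0.22, 270, -90, [-2, 15, 111, -47, 60, 24], [-55, 49, 87, 36, 110, -65])
   (20, np.float64(0.088), 14, 0.5, -0.22, 270, -90, [-2, 17, 108, -46, 61, 23], [-53, 50, 84, 38, 111, -62])
   (19, np.float64(0.088), 15, 0.5, -0.25, 270, -90, [-6, 17, 108, -47, 59, 21], [-54, 51, 80, 37, 114, -61])
   (21, np.float64(0.088), 13, 0.53, -0.22, 270, -90, [-2, 20, 104, -46, 62, 22], [-51, 51, 81, 40, 112, -60])
   (20, np.float64(0.088), 14, 0.53, -0.25, 270, -90, [-5, 19, 104, -47, 60, 20], [-52, 52, 77, 40, 114, -59])
   (19, np.float64(0.088), 14, 0.53, -0.28, 270, -90, [-9, 19, 104, -48, 58, 18], [-53, 54, 73, 39, 117, -58])
55 187
   (21, np.float64(0.081), 24, 0.47, -0.22, 300, -60, [-13, 4, 123, -45, 35, -9], [-43, 56, 72, 20, 128, -73])
   (22, np.float64(0.081), 24, 0.47, -0.25, 300, -60, [-18, 4, 123, -44, 32, -13], [-45, 58, 68, 19, 131, -74])
   (21, np.float64(0.081), 24, 0.47, -0.28, 300, -60, [-22, 4, 122, -43, 30, -18], [-46, 59, 64, 18, 133, -74])
   (22, np.float64(0.081), 23, 0.5, -0.22, 300, -60, [-12, 6, 120, -45, 36, -8], [-42, 
[... 220 characters left out ...]
, 61, 60, 21, 135, -71])
60 147
   (23, np.float64(0.074), 19, 0.47, -0.22, 300, -60, [-16, 4, 120, -34, 37, -22], [-43, 59, 71, 22, 131, -73])
   (21, np.float64(0.074), 19, 0.47, -0.25, 300, -60, [-21, 4, 119, -32, 35, -27], [-45, 60, 68, 20, 134, -73])
   (18, np.float64(0.074), 18, 0.47, -0.28, 300, -60, [-25, 5, 119, -30, 33, -33], [-46, 61, 64, 19, 136, -74])
   (21, np.float64(0.074), 19, 0.5, -0.22, 300, -60, [-15, 6, 117, -34, 38, -21], [-42, 60, 67, 24, 133, -70])
   (18, np.float64(0.074), 18, 0.5, -0.25, 300, -60, [-19, 7, 116, -32, 36, -26], [-43, 62, 63, 23, 136, -70])
   (16, np.float64(0.074), 18, 0.5, -0.28, 300, -60, [-23, 7, 116, -31, 35, -31], [-45, 63, 59, 22, 139, -70])
```

```bash
cat > mv.py <<'E'
from plan import *
import numpy as np
def state():
    from plant import readout
    s=readout.read_state();return np.array(s['tcp_pos'],float),Ro.from_euler('xyz',s['tool_rot'],degrees=True).as_matrix()
def leg(a,Rb=None,pb=None,n=None,verbose=True):
    """one leg from a=(p,R): either turn about TCP to Rb, or shift to pb, or both about grasp point; prints per-row numbers"""
    p,R=a;Rb=R if Rb is None else Rb;pb=p if pb is None else np.array(pb,float)
    rv=Ro.from_matrix(R.T@Rb).as_rotvec(degrees=True);d=R.T@(pb-p)
    if n is None: n=int(max(np.ceil(np.abs(rv).max()/8.3),np.ceil(np.linalg.norm(rv)/8.4),np.ceil(np.linalg.norm(d)/.045),1))
    turn=np.linalg.norm(rv)>.2
    ms=[];js=[];q0=ik(p,R)
    for f in np.arange(1,n+1)/n:
        Rf=R@Ro.from_rotvec(rv*f,degrees=True).as_matrix();q=ik(p+(pb-p)*f,Rf);ms.append(margin(q))
        if q is not None and q0 is not None: js.append(np.abs(q-q0).max())
        q0=q
    print('n',n,'turn/row',(rv/n).round(2) if turn else '-','shift/row',(d/n).round(4),'| margin',round(min(ms),1),'maxstep',np.round(max(js),1) if js else None,'end q',None if q0 is None else q0.round(0),'TCP',pb.round(4))
    return pb,Rb
E
python3 - <<'E'
from mv import *
a=state();g=np.array([.517,.101,.041]);R=Rg(-25,60,-1)
up=[.45,.13,.32]
b=leg(a,pb=up);c=leg(b,Rb=R);d=leg(c,pb=tcp(g,R)-.09*R[:,2]);e=leg(d,pb=tcp(g,R));f=leg(e,pb=e[0]+[0,0,.03])
print('via yaw first');c=leg(b,Rb=Rg(-25,90-1e-3,-1));c=leg(c,Rb=R)
# tin2, tin3
for c3,az in(([.530,.2345],-20),([.554,.357],-40)):
    g=np.array([*c3,.041]);Rn=Rg(az,60,-1);h=(e[0]+[0,0,.13],R);h=leg(h,Rb=Rn);h=leg(h,pb=tcp(g,Rn)+[0,0,.13]-.06*Rn[:,2]);h=leg(h,pb=tcp(g,Rn)-.09*Rn[:,2]);h=leg(h,pb=tcp(g,Rn))
E
```

```text
n 3 turn/row - shift/row [-0.0184 -0.0148 -0.0211] | margin 49.1 maxstep 2.6 end q [ 8.  6. 97. -0. 78. 84.] TCP [0.45 0.13 0.32]
n 17 turn/row [-2.16 -0.75 -8.07] shift/row [0. 0. 0.] | margin 40.3 maxstep 8.9 end q [ 20.  -1. 110. -27.  52. -32.] TCP [0.45 0.13 0.32]
n 3 turn/row - shift/row [0.0254 0.0007 0.0367] | margin 27.3 maxstep 8.2 end q [ 22.   7. 123. -40.  34. -12.] TCP [0.4409 0.1365 0.1865]
n 3 turn/row - shift/row [-0.    0.    0.03] | margin 9.7 maxstep 7.4 end q [ 17.  17. 127. -58.  23.   4.] TCP [0.4817 0.1175 0.1085]
n 1 turn/row - shift/row [-0.015 -0.    -0.026] | margin 19.0 maxstep 10.3 end q [ 17.  14. 125. -49.  27.  -7.] TCP [0.4817 0.1175 0.1385]
via yaw first
n 18 turn/row [-0.    0.01 -7.84] shift/row [0. 0. 0.] | margin 49.1 maxstep 7.9 end q [  8.   6.  97.  -0.  78. -57.] TCP [0.45 0.13 0.32]
n 4 turn/row [ 0.  -7.5 -0. ] shift/row [0. 0. 0.] | margin 40.8 maxstep 9.3 end q [ 20.  -1. 110. -27.  52. -32.] TCP [0.45 0.13 0.32]
n 1 turn/row [-2.5  -0.   -4.33] shift/row [0. 0. 0.] | margin 30.7 maxstep 7.6 end q [ 16.   4. 117. -29.  37. -34.] TCP [0.4
[... 297 characters left out ...]
5]
n 2 turn/row - shift/row [0.    0.    0.045] | margin 17.2 maxstep 6.3 end q [ 31.  22. 118. -50.  30.   3.] TCP [0.4934 0.2478 0.1085]
n 2 turn/row [3.75 0.   6.5 ] shift/row [0. 0. 0.] | margin 32.4 maxstep 9.9 end q [ 20.   8. 113. -35.  49.  -8.] TCP [0.4817 0.1175 0.2385]
n 7 turn/row - shift/row [ 0.017   0.0329 -0.0184] | margin 32.8 maxstep 5.0 end q [ 46.  22.  84. -31.  74.   4.] TCP [0.5011 0.4014 0.2905]
n 3 turn/row - shift/row [0.0217 0.     0.0275] | margin 33.7 maxstep 3.4 end q [ 47.  27.  92. -34.  64.  13.] TCP [0.4897 0.411  0.1865]
n 2 turn/row - shift/row [ 0.    -0.     0.045] | margin 29.8 maxstep 4.9 end q [ 43.  32.  96. -38.  54.  16.] TCP [0.5241 0.3821 0.1085]
```

>>> {"fn": "play_rows", "kwargs": {
  "steps": [
    {"tx": -0.0184, "ty": -0.0148, "tz": -0.0211, "rx": 0, "ry": 0, "rz": 0, "fingers": 1},
    {"tx": -0.0184, "ty": -0.0148, "tz": -0.0211, "rx": 0, "ry": 0, "rz": 0, "fingers": 1},
    {"tx": -0.0184, "ty": -0.0148, "tz": -0.0211, "rx": 0, "ry": 0, "rz": 0, "fingers": 1},
    {"tx": 0, "ty": 0, "tz": 0, "rx": -2.16, "ry": -0.75, "rz": -8.07, "fingers": 1},
    {"tx": 0, "ty": 0, "tz": 0, "rx": -2.16, "ry": -0.75, "rz": -8.07, "fingers": 1},
    {"tx": 0, "ty": 0, "tz": 0, "rx": -2.16, "ry": -0.75, "rz": -8.07, "fingers": 1},
    {"tx": 0, "ty": 0, "tz": 0, "rx": -2.16, "ry": -0.75, "rz": -8.07, "fingers": 1},
    {"tx": 0, "ty": 0, "tz": 0, "rx": -2.16, "ry": -0.75, "rz": -8.07, "fingers": 1}
  ]
}}

```text
time_s: 8.15
tcp_pos: [0.4499, 0.13, 0.3188]
tool_rot: [171.3, 7.5, 54.1]
contact_force: [0.9, -0.3, 0.6]
opening: 0.094
finger_force: 0.0
```

>>> {"fn": "play_rows", "kwargs": {
  "steps": [
    {"tx": 0, "ty": 0, "tz": 0, "rx": -2.16, "ry": -0.75, "rz": -8.07, "fingers": 1},
    {"tx": 0, "ty": 0, "tz": 0, "rx": -2.16, "ry": -0.75, "rz": -8.07, "fingers": 1},
    {"tx": 0, "ty": 0, "tz": 0, "rx": -2.16, "ry": -0.75, "rz": -8.07, "fingers": 1},
    {"tx": 0, "ty": 0, "tz": 0, "rx": -2.16, "ry": -0.75, "rz": -8.07, "fingers": 1},
    {"tx": 0, "ty": 0, "tz": 0, "rx": -2.16, "ry": -0.75, "rz": -8.07, "fingers": 1},
    {"tx": 0, "ty": 0, "tz": 0, "rx": -2.16, "ry": -0.75, "rz": -8.07, "fingers": 1},
    {"tx": 0, "ty": 0, "tz": 0, "rx": -2.16, "ry": -0.75, "rz": -8.07, "fingers": 1},
    {"tx": 0, "ty": 0, "tz": 0, "rx": -2.16, "ry": -0.75, "rz": -8.07, "fingers": 1}
  ]
}}

```text
time_s: 8.95
tcp_pos: [0.4497, 0.1301, 0.3186]
tool_rot: [172.2, 24.6, 119.5]
contact_force: [0.3, 0.4, 0.9]
opening: 0.0941
finger_force: 0.0
```

>>> {"fn": "play_rows", "kwargs": {
  "steps": [
    {"tx": 0, "ty": 0, "tz": 0, "rx": -2.16, "ry": -0.75, "rz": -8.07, "fingers": 1},
    {"tx": 0, "ty": 0, "tz": 0, "rx": -2.16, "ry": -0.75, "rz": -8.07, "fingers": 1},
    {"tx": 0, "ty": 0, "tz": 0, "rx": -2.16, "ry": -0.75, "rz": -8.07, "fingers": 1},
    {"tx": 0, "ty": 0, "tz": 0, "rx": -2.16, "ry": -0.75, "rz": -8.07, "fingers": 1},
    {"tx": 0, "ty": 0, "tz": 0, "rx": 0, "ry": 0, "rz": 0, "fingers": 1}
  ]
}}

```text
time_s: 9.45
tcp_pos: [0.4489, 0.1294, 0.3187]
tool_rot: [-179.8, 29.9, 155.1]
contact_force: [-0.3, 1.0, -0.6]
opening: 0.0937
finger_force: 0.0
```

```bash
python3 log.py; python3 see.py s3.png
python3 - <<'E'
from mv import *
a=state();g=np.array([.517,.101,.041]);R=Rg(-25,60,-1)
c=leg(a,Rb=R);d=leg(c,pb=tcp(g,R)-.09*R[:,2]);e=leg(d,pb=tcp(g,R))
E
```

```text
9.45 [ 20.39  -1.36 110.25 -26.72  52.42 -31.68] [0.4489 0.1294 0.3187] [-179.79   29.87  155.12] [-0.35  1.03 -0.59] 0.0937 0.0
wrist 0.9 [285. 141. 363. 208.] [0.5109 0.1008 0.097 ]
wrist 0.86 [629.  78. 640. 124.] [0.55   0.3264 0.097 ]
wrist 0.61 [450.  81. 544. 164.] [0.5241 0.2354 0.097 ]
top 0.74 [279. 191. 301. 217.] [0.5181 0.098  0.097 ]
top 0.6 [187. 178. 212. 205.] [0.552  0.3587 0.097 ]
top 0.58 [232. 189. 251. 212.] [0.5397 0.2443 0.097 ]
n 1 turn/row - shift/row [0. 0. 0.] | margin 40.8 maxstep 0.1 end q [ 20.  -1. 110. -27.  52. -32.] TCP [0.4507 0.1303 0.3203]
n 3 turn/row - shift/row [0.0256 0.0005 0.0367] | margin 27.3 maxstep 8.2 end q [ 22.   7. 123. -40.  34. -12.] TCP [0.4409 0.1365 0.1865]
n 3 turn/row - shift/row [-0.    0.    0.03] | margin 9.7 maxstep 7.4 end q [ 17.  17. 127. -58.  23.   4.] TCP [0.4817 0.1175 0.1085]
```

>>> {"fn": "play_rows", "kwargs": {
  "steps": [
    {"tx": 0.0256, "ty": 0.0005, "tz": 0.0367, "rx": 0, "ry": 0, "rz": 0, "fingers": 1},
    {"tx": 0.0256, "ty": 0.0005, "tz": 0.0367, "rx": 0, "ry": 0, "rz": 0, "fingers": 1},
    {"tx": 0.0256, "ty": 0.0005, "tz": 0.0367, "rx": 0, "ry": 0, "rz": 0, "fingers": 1},
    {"tx": 0, "ty": 0, "tz": 0, "rx": 0, "ry": 0, "rz": 0, "fingers": 1},
    {"tx": 0, "ty": 0, "tz": 0.03, "rx": 0, "ry": 0, "rz": 0, "fingers": 1},
    {"tx": 0, "ty": 0, "tz": 0.03, "rx": 0, "ry": 0, "rz": 0, "fingers": 1},
    {"tx": 0, "ty": 0, "tz": 0.03, "rx": 0, "ry": 0, "rz": 0, "fingers": 1},
    {"tx": 0, "ty": 0, "tz": 0, "rx": 0, "ry": 0, "rz": 0, "fingers": 1}
  ]
}}

```text
time_s: 10.5
tcp_pos: [0.4837, 0.1165, 0.1085]
tool_rot: [-179.8, 30.1, 155.1]
contact_force: [-0.5, -0.2, 1.0]
opening: 0.094
finger_force: 0.0
```

>>> {"fn": "play_rows", "kwargs": {
  "steps": [
    {"tx": 0, "ty": 0, "tz": 0, "rx": 0, "ry": 0, "rz": 0, "fingers": 0},
    {"tx": 0, "ty": 0, "tz": 0, "rx": 0, "ry": 0, "rz": 0, "fingers": 0},
    {"tx": 0, "ty": 0, "tz": 0, "rx": 0, "ry": 0, "rz": 0, "fingers": 0},
    {"tx": 0, "ty": 0, "tz": 0, "rx": 0, "ry": 0, "rz": 0, "fingers": 0},
    {"tx": 0, "ty": 0, "tz": 0, "rx": 0, "ry": 0, "rz": 0, "fingers": 0}
  ]
}}

```text
time_s: 11.0
tcp_pos: [0.4818, 0.1174, 0.1104]
tool_rot: [180.0, 30.2, 155.1]
contact_force: [-3.1, 0.7, 7.8]
opening: 0.0644
finger_force: 30.0
```

```bash
python3 log.py
python3 - <<'E'
from mv import *
a=state();d=leg(a,pb=a[0]+[0,0,.03],n=3)
E
```

```text
11.0 [ 17.05  17.04 126.61 -57.82  23.37   3.44] [0.4818 0.1174 0.1104] [179.97  30.17 155.07] [-3.06  0.74  7.84] 0.0644 30.0
n 3 turn/row - shift/row [-0.005   0.     -0.0086] | margin 13.1 maxstep 3.7 end q [ 17.  14. 124. -49.  27.  -7.] TCP [0.4818 0.1174 0.1404]
```

Opening 64 mm: on the tin. Lift.

>>> {"fn": "play_rows", "kwargs": {
  "steps": [
    {"tx": -0.005, "ty": 0, "tz": -0.0087, "rx": 0, "ry": 0, "rz": 0, "fingers": 0},
    {"tx": -0.005, "ty": 0, "tz": -0.0087, "rx": 0, "ry": 0, "rz": 0, "fingers": 0},
    {"tx": -0.005, "ty": 0, "tz": -0.0087, "rx": 0, "ry": 0, "rz": 0, "fingers": 0},
    {"tx": 0, "ty": 0, "tz": 0, "rx": 0, "ry": 0, "rz": 0, "fingers": 0},
    {"tx": 0, "ty": 0, "tz": 0, "rx": 0, "ry": 0, "rz": 0, "fingers": 0}
  ]
}}

```text
time_s: 11.5
tcp_pos: [0.4812, 0.1172, 0.1392]
tool_rot: [-180.0, 30.0, 155.1]
contact_force: [-0.3, 0.6, -2.1]
opening: 0.0646
finger_force: 30.0
```

```bash
python3 log.py; python3 weigh.py
python3 - <<'E'
from mv import *
t,s=60,-1
a=state();psi=-60
R1,M=Rp(0,t,s,psi,27,psi);R0=Rg(psi,t,s)
g=np.array([.50,-.245,0])-M*np.array([.03,.03,0]);g[2]=.055+.022+.03
b=leg(a,pb=a[0]+[0,0,.07]);c=leg(b,Rb=R0);d=leg(c,pb=tcp(g,R0)+[0,0,.09]);e=leg(d,pb=tcp(g,R0)+[0,0,.04])
print(g,'tip rotvec in tool',Ro.from_matrix(R0.T@R1).as_rotvec(degrees=True),Ro.from_matrix(R0).as_euler('xyz',degrees=True))
E
```

```text
11.5 [ 17.03  13.9  124.54 -48.55  26.58  -6.73] [0.4812 0.1172 0.1392] [-179.96   30.04  155.06] [-0.3   0.6  -2.14] 0.0646 30.0
F mean [-0.44 -0.19 -2.12] sd [0.6  0.37 0.34] [-2.14 -1.57 -2.37 -2.44 -1.74 -2.44]
n 2 turn/row - shift/row [-0.0175 -0.0001 -0.0303] | margin 24.9 maxstep 9.0 end q [ 17.   8. 119. -35.  36. -22.] TCP [0.4812 0.1171 0.2086]
n 5 turn/row [3.49 0.   6.08] shift/row [0. 0. 0.] | margin 29.8 maxstep 9.0 end q [ 22.  14. 110. -36.  58.  13.] TCP [0.4812 0.1171 0.2086]
n 7 turn/row - shift/row [-0.0358 -0.0235  0.0115] | margin 31.1 maxstep 7.8 end q [-19.   4. 113. -29.  43. -31.] TCP [ 0.4671 -0.1881  0.2645]
n 2 turn/row - shift/row [0.0125 0.     0.0217] | margin 30.1 maxstep 3.6 end q [-19.   8. 118. -34.  36. -24.] TCP [ 0.4671 -0.1881  0.2145]
[ 0.4866349  -0.22185097  0.107     ] tip rotvec in tool [-4.42511298e-15  1.17000000e+02 -6.19217941e-16] [180.  30. 120.]
```

>>> {"fn": "play_rows", "kwargs": {
  "steps": [
    {"tx": 0.005, "ty": 0, "tz": 0.0087, "rx": 0, "ry": 0, "rz": 0, "fingers": 0},
    {"tx": 0.005, "ty": 0, "tz": 0.0087, "rx": 0, "ry": 0, "rz": 0, "fingers": 0},
    {"tx": 0.005, "ty": 0, "tz": 0.0087, "rx": 0, "ry": 0, "rz": 0, "fingers": 0},
    {"tx": 0, "ty": 0, "tz": 0, "rx": 0, "ry": 0, "rz": 0, "fingers": 0},
    {"tx": 0, "ty": 0, "tz": 0, "rx": 0, "ry": 0, "rz": 0, "fingers": 1},
    {"tx": 0, "ty": 0, "tz": 0, "rx": 0, "ry": 0, "rz": 0, "fingers": 1},
    {"tx": 0, "ty": 0, "tz": 0, "rx": 0, "ry": 0, "rz": 0, "fingers": 1},
    {"tx": 0, "ty": 0, "tz": 0, "rx": 0, "ry": 0, "rz": 0, "fingers": 1}
  ]
}}

```text
time_s: 12.55
tcp_pos: [0.4818, 0.1172, 0.1094]
tool_rot: [-180.0, 30.1, 155.1]
contact_force: [-0.2, 0.4, -0.1]
opening: 0.0925
finger_force: 0.0
```

>>> {"fn": "play_rows", "kwargs": {
  "steps": [
    {"tx": 0, "ty": 0, "tz": -0.03, "rx": 0, "ry": 0, "rz": 0, "fingers": 1},
    {"tx": 0, "ty": 0, "tz": -0.04, "rx": 0, "ry": 0, "rz": 0, "fingers": 1},
    {"tx": 0, "ty": 0, "tz": -0.04, "rx": 0, "ry": 0, "rz": 0, "fingers": 1},
    {"tx": 0, "ty": 0, "tz": -0.04, "rx": 0, "ry": 0, "rz": 0, "fingers": 1}
  ]
}}

```text
time_s: 12.95
tcp_pos: [0.4125, 0.1491, 0.2403]
tool_rot: [-180.0, 30.0, 155.1]
contact_force: [1.2, -0.7, 0.2]
opening: 0.094
finger_force: 0.0
```

```bash
python3 log.py
python3 - <<'E'
from mv import *
a=state();R=Rg(-20,60,-1);g=np.array([.530,.2345,.041])
b=leg(a,Rb=R);c=leg(b,pb=tcp(g,R)-.12*R[:,2]);d=leg(c,pb=tcp(g,R));e=leg(d,pb=d[0]+[0,0,.03],n=3)
E
```

```text
12.95 [ 25.61   1.49 120.12 -34.08  43.6  -17.41] [0.4125 0.1491 0.2403] [-179.97   30.    155.05] [ 1.21 -0.7   0.24] 0.094 0.0
n 1 turn/row [-2.5   0.   -4.29] shift/row [0. 0. 0.] | margin 33.3 maxstep 6.8 end q [ 24.   0. 121. -32.  41. -24.] TCP [0.4125 0.1491 0.2403]
n 3 turn/row - shift/row [0.0098 0.0402 0.0051] | margin 30.6 maxstep 6.8 end q [ 38.  11. 114. -37.  45.  -8.] TCP [0.437  0.2684 0.2125]
n 3 turn/row - shift/row [0.   0.   0.04] | margin 17.2 maxstep 5.6 end q [ 31.  22. 118. -50.  30.   3.] TCP [0.4934 0.2478 0.1085]
n 3 turn/row - shift/row [-0.005   0.     -0.0087] | margin 19.1 maxstep 2.3 end q [ 31.  19. 116. -45.  34.  -3.] TCP [0.4934 0.2478 0.1385]
```

>>> {"fn": "play_rows", "kwargs": {
  "steps": [
    {"tx": 0, "ty": 0, "tz": 0, "rx": -2.5, "ry": 0, "rz": -4.3, "fingers": 1},
    {"tx": 0.0098, "ty": 0.0402, "tz": 0.0051, "rx": 0, "ry": 0, "rz": 0, "fingers": 1},
    {"tx": 0.0098, "ty": 0.0402, "tz": 0.0051, "rx": 0, "ry": 0, "rz": 0, "fingers": 1},
    {"tx": 0.0098, "ty": 0.0402, "tz": 0.0051, "rx": 0, "ry": 0, "rz": 0, "fingers": 1},
    {"tx": 0, "ty": 0, "tz": 0, "rx": 0, "ry": 0, "rz": 0, "fingers": 1},
    {"tx": 0, "ty": 0, "tz": 0, "rx": 0, "ry": 0, "rz": 0, "fingers": 1}
  ]
}}

```text
time_s: 13.55
tcp_pos: [0.4377, 0.2686, 0.2104]
tool_rot: [-179.9, 30.0, 160.2]
contact_force: [-0.3, -0.3, 0.2]
opening: 0.0938
finger_force: 0.0
```

Run:
```python
from mv import *
a=state();R=Rg(-20,60,-1);g=np.array([.530,.2345,.041])
d=leg(a,pb=tcp(g,R),n=4)
```

```text
n 4 turn/row - shift/row [-0.0001 -0.0001  0.0295] | margin 17.2 maxstep 4.3 end q [ 31.  22. 118. -50.  31.   3.] TCP [0.4934 0.2478 0.1085]
```

>>> {"fn": "play_rows", "kwargs": {
  "steps": [
    {"tx": 0, "ty": 0, "tz": 0.0295, "rx": 0, "ry": 0, "rz": 0, "fingers": 1},
    {"tx": 0, "ty": 0, "tz": 0.0295, "rx": 0, "ry": 0, "rz": 0, "fingers": 1},
    {"tx": 0, "ty": 0, "tz": 0.0295, "rx": 0, "ry": 0, "rz": 0, "fingers": 1},
    {"tx": 0, "ty": 0, "tz": 0.0295, "rx": 0, "ry": 0, "rz": 0, "fingers": 1},
    {"tx": 0, "ty": 0, "tz": 0, "rx": 0, "ry": 0, "rz": 0, "fingers": 1}
  ]
}}

```text
time_s: 14.05
tcp_pos: [0.4928, 0.2451, 0.1065]
tool_rot: [-179.6, 29.9, 160.0]
contact_force: [-0.5, 0.3, 0.2]
opening: 0.0944
finger_force: 0.0
```

>>> {"fn": "play_rows", "kwargs": {
  "steps": [
    {"tx": 0, "ty": 0, "tz": 0, "rx": 0, "ry": 0, "rz": 0, "fingers": 0},
    {"tx": 0, "ty": 0, "tz": 0, "rx": 0, "ry": 0, "rz": 0, "fingers": 0},
    {"tx": 0, "ty": 0, "tz": 0, "rx": 0, "ry": 0, "rz": 0, "fingers": 0},
    {"tx": 0, "ty": 0, "tz": 0, "rx": 0, "ry": 0, "rz": 0, "fingers": 0},
    {"tx": 0, "ty": 0, "tz": 0, "rx": 0, "ry": 0, "rz": 0, "fingers": 0}
  ]
}}

```text
time_s: 14.55
tcp_pos: [0.4936, 0.2484, 0.11]
tool_rot: [180.0, 30.1, 160.0]
contact_force: [-2.7, 0.6, 6.0]
opening: 0.064
finger_force: 30.0
```

>>> {"fn": "play_rows", "kwargs": {
  "steps": [
    {"tx": -0.005, "ty": 0, "tz": -0.0087, "rx": 0, "ry": 0, "rz": 0, "fingers": 0},
    {"tx": -0.005, "ty": 0, "tz": -0.0087, "rx": 0, "ry": 0, "rz": 0, "fingers": 0},
    {"tx": -0.005, "ty": 0, "tz": -0.0087, "rx": 0, "ry": 0, "rz": 0, "fingers": 0},
    {"tx": 0, "ty": 0, "tz": 0, "rx": 0, "ry": 0, "rz": 0, "fingers": 0},
    {"tx": 0, "ty": 0, "tz": 0, "rx": 0, "ry": 0, "rz": 0, "fingers": 0}
  ]
}}

```text
time_s: 15.05
tcp_pos: [0.4931, 0.2481, 0.1387]
tool_rot: [-180.0, 30.0, 160.0]
contact_force: [-0.5, 0.7, -2.4]
opening: 0.0638
finger_force: 30.0
```

```bash
python3 log.py; python3 weigh.py
cat > pour.py <<'E'
from mv import *
t,s=60,-1
a=state();psi=-60
R1,M=Rp(0,t,s,psi,27,psi);R0=Rg(psi,t,s)
g=np.array([.50,-.245,0])-M*np.array([.03,.03,0]);g[2]=.055+.022+.03
b=leg(a,pb=a[0]+[0,0,.09]);c=leg(b,Rb=R0);d=leg(c,pb=tcp(g,R0)+[0,0,.09]);e=leg(d,pb=tcp(g,R0)+[0,0,.04])
E
python3 pour.py
```

```text
15.05 [ 31.42  18.84 116.1  -44.92  33.65  -2.99] [0.4931 0.2481 0.1387] [-179.97   30.03  160.04] [-0.53  0.75 -2.41] 0.0638 30.0
F mean [-0.21  0.52 -1.87] sd [0.71 0.13 0.46] [-2.41 -1.56 -2.34 -2.07 -1.11 -1.7 ]
n 3 turn/row - shift/row [-0.015 -0.    -0.026] | margin 27.0 maxstep 5.4 end q [ 31.  12. 109. -34.  44. -17.] TCP [0.4932 0.248  0.2283]
n 5 turn/row [3.99 0.01 6.94] shift/row [0. 0. 0.] | margin 32.3 maxstep 8.6 end q [ 35.  20.  98. -32.  69.  18.] TCP [0.4932 0.248  0.2283]
n 10 turn/row - shift/row [-0.0334 -0.0241  0.0151] | margin 32.5 maxstep 7.3 end q [-19.   4. 113. -29.  43. -31.] TCP [ 0.4671 -0.1881  0.2645]
n 2 turn/row - shift/row [0.0125 0.     0.0217] | margin 30.1 maxstep 3.6 end q [-19.   8. 118. -34.  36. -24.] TCP [ 0.4671 -0.1881  0.2145]
```

>>> {"fn": "play_rows", "kwargs": {
  "steps": [
    {"tx": 0.005, "ty": 0, "tz": 0.0087, "rx": 0, "ry": 0, "rz": 0, "fingers": 0},
    {"tx": 0.005, "ty": 0, "tz": 0.0087, "rx": 0, "ry": 0, "rz": 0, "fingers": 0},
    {"tx": 0.005, "ty": 0, "tz": 0.0087, "rx": 0, "ry": 0, "rz": 0, "fingers": 0},
    {"tx": 0, "ty": 0, "tz": 0, "rx": 0, "ry": 0, "rz": 0, "fingers": 0},
    {"tx": 0, "ty": 0, "tz": 0, "rx": 0, "ry": 0, "rz": 0, "fingers": 1},
    {"tx": 0, "ty": 0, "tz": 0, "rx": 0, "ry": 0, "rz": 0, "fingers": 1},
    {"tx": 0, "ty": 0, "tz": 0, "rx": 0, "ry": 0, "rz": 0, "fingers": 1},
    {"tx": 0, "ty": 0, "tz": 0, "rx": 0, "ry": 0, "rz": 0, "fingers": 1}
  ]
}}

```text
time_s: 16.1
tcp_pos: [0.4937, 0.2482, 0.1091]
tool_rot: [-180.0, 30.1, 160.0]
contact_force: [0.5, -0.1, 0.0]
opening: 0.0921
finger_force: 0.0
```

>>> {"fn": "play_rows", "kwargs": {
  "steps": [
    {"tx": 0, "ty": 0, "tz": -0.03, "rx": 0, "ry": 0, "rz": 0, "fingers": 1},
    {"tx": 0, "ty": 0, "tz": -0.04, "rx": 0, "ry": 0, "rz": 0, "fingers": 1},
    {"tx": 0, "ty": 0, "tz": -0.04, "rx": 0, "ry": 0, "rz": 0, "fingers": 1},
    {"tx": 0, "ty": 0, "tz": -0.04, "rx": 0, "ry": 0, "rz": 0, "fingers": 1}
  ]
}}

```text
time_s: 16.5
tcp_pos: [0.422, 0.2738, 0.2399]
tool_rot: [-180.0, 30.0, 160.0]
contact_force: [0.7, -0.2, 0.2]
opening: 0.0944
finger_force: 0.0
```

```bash
python3 log.py
python3 - <<'E'
from mv import *
a=state();R=Rg(-40,55,-1);g=np.array([.554,.3575,.043])
b=leg(a,Rb=R);c=leg(b,pb=tcp(g,R)-.12*R[:,2]);d=leg(c,pb=tcp(g,R));e=leg(d,pb=d[0]+[0,0,.03],n=3)
E
```

```text
16.5 [ 39.47   8.52 111.99 -34.92  48.83  -9.59] [0.422  0.2738 0.2399] [-179.97   30.01  160.02] [ 0.73 -0.15  0.18] 0.0944 0.0
n 3 turn/row [ 3.58 -1.64  5.63] shift/row [0. 0. 0.] | margin 27.2 maxstep 9.2 end q [ 44.  13. 108. -40.  62.  15.] TCP [0.422  0.2738 0.2399]
n 4 turn/row - shift/row [ 0.0186  0.0372 -0.0024] | margin 27.7 maxstep 4.7 end q [ 52.  27.  91. -38.  68.  18.] TCP [0.467  0.4305 0.2052]
n 3 turn/row - shift/row [ 0.   -0.    0.04] | margin 23.7 maxstep 4.3 end q [ 45.  33.  97. -44.  56.  23.] TCP [0.5197 0.3863 0.1069]
n 3 turn/row - shift/row [-0.0057  0.     -0.0082] | margin 24.3 maxstep 1.0 end q [ 45.  31.  96. -42.  58.  20.] TCP [0.5197 0.3863 0.1369]
```

>>> {"fn": "play_rows", "kwargs": {
  "steps": [
    {"tx": 0, "ty": 0, "tz": 0, "rx": 3.58, "ry": -1.64, "rz": 5.63, "fingers": 1},
    {"tx": 0, "ty": 0, "tz": 0, "rx": 3.58, "ry": -1.64, "rz": 5.63, "fingers": 1},
    {"tx": 0, "ty": 0, "tz": 0, "rx": 3.58, "ry": -1.64, "rz": 5.63, "fingers": 1},
    {"tx": 0.0186, "ty": 0.0372, "tz": -0.0024, "rx": 0, "ry": 0, "rz": 0, "fingers": 1},
    {"tx": 0.0186, "ty": 0.0372, "tz": -0.0024, "rx": 0, "ry": 0, "rz": 0, "fingers": 1},
    {"tx": 0.0186, "ty": 0.0372, "tz": -0.0024, "rx": 0, "ry": 0, "rz": 0, "fingers": 1},
    {"tx": 0.0186, "ty": 0.0372, "tz": -0.0024, "rx": 0, "ry": 0, "rz": 0, "fingers": 1},
    {"tx": 0, "ty": 0, "tz": 0, "rx": 0, "ry": 0, "rz": 0, "fingers": 1}
  ]
}}

```text
time_s: 17.3
tcp_pos: [0.4689, 0.4351, 0.2017]
tool_rot: [179.9, 34.9, 140.1]
contact_force: [0.2, -0.4, 0.1]
opening: 0.0941
finger_force: 0.0
```

```bash
python3 see.py s4.png
python3 - <<'E'
from mv import *
a=state();R=Rg(-40,55,-1);g=np.array([.554,.3575,.043])
d=leg(a,pb=tcp(g,R),n=4)
E
```

```text
wrist 0.92 [147. 316. 230. 351.] [0.5147 0.2423 0.097 ]
wrist 0.91 [270. 270. 370. 332.] [0.5459 0.3622 0.097 ]
top 0.94 [187. 178. 211. 205.] [0.5516 0.3576 0.097 ]
top 0.62 [279. 191. 304. 217.] [0.5172 0.0975 0.097 ]
top 0.59 [230. 192. 256. 210.] [0.5317 0.2338 0.097 ]
n 4 turn/row - shift/row [0.0001 0.0002 0.0297] | margin 23.7 maxstep 3.2 end q [ 45.  33.  97. -44.  56.  23.] TCP [0.5197 0.3863 0.1069]
```

>>> {"fn": "play_rows", "kwargs": {
  "steps": [
    {"tx": 0, "ty": 0, "tz": 0.0297, "rx": 0, "ry": 0, "rz": 0, "fingers": 1},
    {"tx": 0, "ty": 0, "tz": 0.0297, "rx": 0, "ry": 0, "rz": 0, "fingers": 1},
    {"tx": 0, "ty": 0, "tz": 0.0297, "rx": 0, "ry": 0, "rz": 0, "fingers": 1},
    {"tx": 0, "ty": 0, "tz": 0.0297, "rx": 0, "ry": 0, "rz": 0, "fingers": 1},
    {"tx": 0, "ty": 0, "tz": 0, "rx": 0, "ry": 0, "rz": 0, "fingers": 1}
  ]
}}

```text
time_s: 18.05
tcp_pos: [0.5193, 0.3829, 0.1043]
tool_rot: [-179.6, 35.0, 140.1]
contact_force: [-0.8, -1.1, -0.5]
opening: 0.0939
finger_force: 0.0
```

>>> {"fn": "play_rows", "kwargs": {
  "steps": [
    {"tx": 0, "ty": 0, "tz": 0, "rx": 0, "ry": 0, "rz": 0, "fingers": 0},
    {"tx": 0, "ty": 0, "tz": 0, "rx": 0, "ry": 0, "rz": 0, "fingers": 0},
    {"tx": 0, "ty": 0, "tz": 0, "rx": 0, "ry": 0, "rz": 0, "fingers": 0},
    {"tx": 0, "ty": 0, "tz": 0, "rx": 0, "ry": 0, "rz": 0, "fingers": 0},
    {"tx": 0, "ty": 0, "tz": 0, "rx": 0, "ry": 0, "rz": 0, "fingers": 0}
  ]
}}

```text
time_s: 18.55
tcp_pos: [0.5197, 0.3872, 0.1077]
tool_rot: [179.9, 35.1, 140.0]
contact_force: [-3.6, 0.8, 5.7]
opening: 0.0642
finger_force: 30.0
```

>>> {"fn": "play_rows", "kwargs": {
  "steps": [
    {"tx": -0.0057, "ty": 0, "tz": -0.0082, "rx": 0, "ry": 0, "rz": 0, "fingers": 0},
    {"tx": -0.0057, "ty": 0, "tz": -0.0082, "rx": 0, "ry": 0, "rz": 0, "fingers": 0},
    {"tx": -0.0057, "ty": 0, "tz": -0.0082, "rx": 0, "ry": 0, "rz": 0, "fingers": 0},
    {"tx": 0, "ty": 0, "tz": 0, "rx": 0, "ry": 0, "rz": 0, "fingers": 0},
    {"tx": 0, "ty": 0, "tz": 0, "rx": 0, "ry": 0, "rz": 0, "fingers": 0}
  ]
}}

```text
time_s: 19.05
tcp_pos: [0.5198, 0.3869, 0.1367]
tool_rot: [179.9, 35.0, 140.0]
contact_force: [-0.4, 0.1, -3.8]
opening: 0.0642
finger_force: 30.0
```

```bash
python3 log.py; python3 weigh.py; sed -i 's/t,s=60,-1/t,s=55,-1/' pour.py; python3 pour.py
```

```text
19.05 [ 45.37  31.03  95.55 -42.23  58.27  19.87] [0.5198 0.3869 0.1367] [179.95  35.   139.97] [-0.36  0.06 -3.79] 0.0642 30.0
F mean [-0.36 -0.07 -4.22] sd [0.4  0.29 0.29] [-3.79 -4.17 -4.11 -4.57 -4.64 -4.06]
n 3 turn/row - shift/row [-0.0172 -0.     -0.0246] | margin 26.7 maxstep 2.8 end q [ 45.  26.  90. -39.  67.  12.] TCP [0.5196 0.3866 0.2259]
n 3 turn/row [3.81 0.01 5.47] shift/row [0. 0. 0.] | margin 30.3 maxstep 4.6 end q [ 45.  30.  82. -34.  80.  25.] TCP [0.5196 0.3866 0.2259]
n 13 turn/row - shift/row [-0.0309 -0.0256  0.0183] | margin 25.4 maxstep 7.1 end q [-16.   4. 116. -39.  40. -20.] TCP [ 0.4643 -0.1831  0.2609]
n 2 turn/row - shift/row [0.0143 0.     0.0205] | margin 21.4 maxstep 5.1 end q [-16.   8. 121. -46.  33. -11.] TCP [ 0.4643 -0.1831  0.2109]
```

>>> {"fn": "play_rows", "kwargs": {
  "steps": [
    {"tx": -0.0191, "ty": 0, "tz": -0.0273, "rx": 0, "ry": 0, "rz": 0, "fingers": 0},
    {"tx": -0.0191, "ty": 0, "tz": -0.0273, "rx": 0, "ry": 0, "rz": 0, "fingers": 0},
    {"tx": -0.0191, "ty": 0, "tz": -0.0273, "rx": 0, "ry": 0, "rz": 0, "fingers": 0},
    {"tx": 0, "ty": 0, "tz": 0, "rx": 3.81, "ry": 0, "rz": 5.47, "fingers": 0},
    {"tx": 0, "ty": 0, "tz": 0, "rx": 3.81, "ry": 0, "rz": 5.47, "fingers": 0},
    {"tx": 0, "ty": 0, "tz": 0, "rx": 3.81, "ry": 0, "rz": 5.47, "fingers": 0},
    {"tx": -0.0142, "ty": -0.0119, "tz": 0.0088, "rx": 0, "ry": 0, "rz": 0, "fingers": 0},
    {"tx": -0.0142, "ty": -0.0119, "tz": 0.0088, "rx": 0, "ry": 0, "rz": 0, "fingers": 0}
  ]
}}

```text
time_s: 20.1
tcp_pos: [0.5162, 0.3462, 0.2372]
tool_rot: [-180.0, 35.0, 120.0]
contact_force: [0.2, 0.1, -2.7]
opening: 0.0645
finger_force: 30.0
```

>>> {"fn": "play_rows", "kwargs": {
  "steps": [
    {"tx": -0.0283, "ty": -0.0238, "tz": 0.0176, "rx": 0, "ry": 0, "rz": 0, "fingers": 0},
    {"tx": -0.0283, "ty": -0.0238, "tz": 0.0176, "rx": 0, "ry": 0, "rz": 0, "fingers": 0},
    {"tx": -0.0283, "ty": -0.0238, "tz": 0.0176, "rx": 0, "ry": 0, "rz": 0, "fingers": 0},
    {"tx": -0.0283, "ty": -0.0238, "tz": 0.0176, "rx": 0, "ry": 0, "rz": 0, "fingers": 0},
    {"tx": -0.0283, "ty": -0.0238, "tz": 0.0176, "rx": 0, "ry": 0, "rz": 0, "fingers": 0},
    {"tx": -0.0283, "ty": -0.0238, "tz": 0.0176, "rx": 0, "ry": 0, "rz": 0, "fingers": 0},
    {"tx": -0.0283, "ty": -0.0238, "tz": 0.0176, "rx": 0, "ry": 0, "rz": 0, "fingers": 0},
    {"tx": -0.0283, "ty": -0.0238, "tz": 0.0176, "rx": 0, "ry": 0, "rz": 0, "fingers": 0}
  ]
}}

```text
time_s: 20.9
tcp_pos: [0.4834, 0.0187, 0.2526]
tool_rot: [180.0, 35.0, 120.0]
contact_force: [0.8, -0.5, -4.0]
opening: 0.0642
finger_force: 30.0
```

>>> {"fn": "play_rows", "kwargs": {
  "steps": [
    {"tx": -0.0283, "ty": -0.0238, "tz": 0.0176, "rx": 0, "ry": 0, "rz": 0, "fingers": 0},
    {"tx": -0.0283, "ty": -0.0238, "tz": 0.0176, "rx": 0, "ry": 0, "rz": 0, "fingers": 0},
    {"tx": -0.0283, "ty": -0.0238, "tz": 0.0176, "rx": 0, "ry": 0, "rz": 0, "fingers": 0},
    {"tx": -0.0283, "ty": -0.0238, "tz": 0.0176, "rx": 0, "ry": 0, "rz": 0, "fingers": 0},
    {"tx": -0.0142, "ty": -0.0119, "tz": 0.0088, "rx": 0, "ry": 0, "rz": 0, "fingers": 0},
    {"tx": -0.0142, "ty": -0.0119, "tz": 0.0088, "rx": 0, "ry": 0, "rz": 0, "fingers": 0},
    {"tx": 0, "ty": 0, "tz": 0, "rx": 0, "ry": 0, "rz": 0, "fingers": 0}
  ]
}}

```text
time_s: 21.6
tcp_pos: [0.4629, -0.1855, 0.2616]
tool_rot: [-179.9, 35.0, 119.8]
contact_force: [-0.2, 1.7, -4.2]
opening: 0.0645
finger_force: 30.0
```

```bash
python3 log.py
cat > tip.py <<'E'
# rows turning about tool y by th deg each, with the TCP shifted so that the grasp point goes down by dz per row; path check
from mv import *
import sys
th,n,dz=float(sys.argv[1]),int(sys.argv[2]),float(sys.argv[3])
p,R=state();g=p+.078*R[:,2]
for i in range(n):
    g2=g-[0,0,dz];R2=R@Ro.from_rotvec([0,th,0],degrees=True).as_matrix();p2=tcp(g2,R2)
    d=R.T@(p2-p);m=-R2[:,0]*np.cos(np.radians(55))-R2[:,2]*np.sin(np.radians(55))
    q=ik(p2,R2);print(i,'shift',d.round(4),'tip',np.degrees(np.arccos(m[2])).round(0),'margin',round(margin(q),0),'mouth',(g2+.05*m).round(3),'lowbody',bodypts(p2,R2)[:,2].min().round(3));p,R,g=p2,R2,g2
E
python3 tip.py 8.4 14 .0064
```

```text
21.6 [-16.41   3.77 116.33 -38.42  39.81 -20.49] [ 0.4629 -0.1855  0.2616] [-179.92   35.    119.81] [-0.23  1.66 -4.17] 0.0645 30.0
0 shift [-0.0077  0.      0.0061] tip 8.0 margin 39.0 mouth [ 0.489 -0.231  0.241] lowbody 0.244
1 shift [-0.0085  0.      0.0066] tip 17.0 margin 46.0 mouth [ 0.492 -0.237  0.233] lowbody 0.247
2 shift [-0.0094  0.      0.0069] tip 25.0 margin 53.0 mouth [ 0.496 -0.243  0.224] lowbody 0.249
3 shift [-0.0103  0.      0.0071] tip 34.0 margin 57.0 mouth [ 0.499 -0.248  0.214] lowbody 0.249
4 shift [-0.0112  0.      0.0072] tip 42.0 margin 61.0 mouth [ 0.502 -0.253  0.203] lowbody 0.238
5 shift [-0.0122  0.      0.0072] tip 50.0 margin 66.0 mouth [ 0.504 -0.258  0.191] lowbody 0.224
6 shift [-0.0131  0.      0.007 ] tip 59.0 margin 64.0 mouth [ 0.506 -0.262  0.179] lowbody 0.209
7 shift [-0.014   0.      0.0067] tip 67.0 margin 57.0 mouth [ 0.508 -0.264  0.166] lowbody 0.192
8 shift [-0.0148  0.      0.0063] tip 76.0 margin 50.0 mouth [ 0.509 -0.266  0.153] lowbody 0.175
9 shift [-0.0156  0.      0.0057] tip 84.0 margin 43.0 mouth [ 0.51  -0.268  0.139] lowbody 0.156
10 shift [-0.0162  0.      0.005 ] tip 92.0 margin 37.0 mouth [ 0.51  -0.268  0.125] lowbody 0.138
11 shift [-0.0168  0.      0.0043] tip 101.0 margin 31.0 mouth [ 0.509 -0.267  0.112] lowbody 0.119
12 shift [-0.0172  0.      0.0035] tip 109.0 margin 26.0 mouth [ 0.508 -0.265  0.098] lowbody 0.1
13 shift [-0.0176  0.      0.0026] tip 118.0 margin 20.0 mouth [ 0.507 -0.263  0.085] lowbody 0.081
```

```bash
python3 - <<'E'
from mv import *
a=state();leg(a,pb=a[0]+[-.006,.03,-.078],n=3)
E
sed -i 's/^p,R=state()/p,R=state()\nif len(sys.argv)>4: p=p+[-.006,.03,-.078]/' tip.py; python3 tip.py 8.4 14 .0006 1
```

```text
n 3 turn/row - shift/row [0.0228 0.0033 0.0157] | margin 15.2 maxstep 7.7 end q [-12.  10. 124. -52.  33.  -0.] TCP [ 0.4569 -0.1555  0.1836]
0 shift [-0.0111  0.      0.0013] tip 8.0 margin 30.0 mouth [ 0.483 -0.201  0.169] lowbody 0.172
1 shift [-0.0111  0.      0.0014] tip 17.0 margin 37.0 mouth [ 0.486 -0.207  0.166] lowbody 0.181
2 shift [-0.0112  0.      0.0014] tip 25.0 margin 45.0 mouth [ 0.49  -0.213  0.163] lowbody 0.188
3 shift [-0.0113  0.      0.0014] tip 34.0 margin 51.0 mouth [ 0.493 -0.218  0.159] lowbody 0.194
4 shift [-0.0114  0.      0.0014] tip 42.0 margin 56.0 mouth [ 0.496 -0.223  0.154] lowbody 0.189
5 shift [-0.0115  0.      0.0014] tip 50.0 margin 61.0 mouth [ 0.498 -0.228  0.148] lowbody 0.181
6 shift [-0.0116  0.      0.0014] tip 59.0 margin 65.0 mouth [ 0.5   -0.232  0.141] lowbody 0.172
7 shift [-0.0116  0.      0.0014] tip 67.0 margin 62.0 mouth [ 0.502 -0.234  0.134] lowbody 0.161
8 shift [-0.0117  0.      0.0013] tip 76.0 margin 54.0 mouth [ 0.503 -0.236  0.127] lowbody 0.149
9 shift [-0.0118  0.      0.0013] tip 84.0 margin 47.0 mouth [ 0.504 -0.238  0.119] lowbody 0.136
10 shift [-0.0118  0.      0.0012] tip 92.0 margin 41.0 mouth [ 0.504 -0.238  0.111] lowbody 0.123
11 shift [-0.0119  0.      0.0012] tip 101.0 margin 34.0 mouth [ 0.503 -0.237  0.103] lowbody 0.11
12 shift [-0.0119  0.      0.0011] tip 109.0 margin 29.0 mouth [ 0.502 -0.235  0.095] lowbody 0.097
13 shift [-0.012  0.     0.001] tip 118.0 margin 23.0 mouth [ 0.501 -0.233  0.088] lowbody 0.084
```

>>> {"fn": "play_rows", "kwargs": {
  "steps": [
    {"tx": 0.0228, "ty": 0.0033, "tz": 0.0157, "rx": 0, "ry": 0, "rz": 0, "fingers": 0},
    {"tx": 0.0228, "ty": 0.0033, "tz": 0.0157, "rx": 0, "ry": 0, "rz": 0, "fingers": 0},
    {"tx": 0.0228, "ty": 0.0033, "tz": 0.0157, "rx": 0, "ry": 0, "rz": 0, "fingers": 0},
    {"tx": 0, "ty": 0, "tz": 0, "rx": 0, "ry": 0, "rz": 0, "fingers": 0}
  ]
}}

```text
time_s: 22.0
tcp_pos: [0.4558, -0.1514, 0.1803]
tool_rot: [-179.6, 34.7, 120.4]
contact_force: [-0.6, 0.0, -4.1]
opening: 0.0643
finger_force: 30.0
```

>>> {"fn": "play_rows", "kwargs": {
  "steps": [
    {"tx": -0.011, "ty": 0, "tz": 0.0018, "rx": 0, "ry": 8.4, "rz": 0, "fingers": 0},
    {"tx": -0.011, "ty": 0, "tz": 0.0018, "rx": 0, "ry": 8.4, "rz": 0, "fingers": 0},
    {"tx": -0.0112, "ty": 0, "tz": 0.0018, "rx": 0, "ry": 8.4, "rz": 0, "fingers": 0},
    {"tx": -0.0114, "ty": 0, "tz": 0.0018, "rx": 0, "ry": 8.4, "rz": 0, "fingers": 0},
    {"tx": -0.0116, "ty": 0, "tz": 0.0018, "rx": 0, "ry": 8.4, "rz": 0, "fingers": 0},
    {"tx": -0.0118, "ty": 0, "tz": 0.0018, "rx": 0, "ry": 8.4, "rz": 0, "fingers": 0},
    {"tx": -0.012, "ty": 0, "tz": 0.0018, "rx": 0, "ry": 8.4, "rz": 0, "fingers": 0}
  ]
}}

```text
time_s: 22.7
tcp_pos: [0.4887, -0.2185, 0.1906]
tool_rot: [-178.9, -14.8, 118.8]
contact_force: [0.2, 0.2, -5.1]
opening: 0.0644
finger_force: 30.0
```

```bash
python3 log.py; python3 tip.py 8.4 7 .001
```

```text
22.7 [-34.64  23.02  93.56   5.73  77.26 -65.55] [ 0.4887 -0.2185  0.1906] [-178.93  -14.81  118.83] [ 0.24  0.2  -5.1 ] 0.0644 30.0Traceback (most recent call last):
  File "tip.py", line 8, in <module>
    g2=g-[0,0,dz];R2=R@Ro.from_rotvec([0,th,0],degrees=True).as_matrix();p2=tcp(g2,R2)
       ^
NameError: name 'g' is not defined. Did you mean: 'Rg'?
```

>>> {"fn": "play_rows", "kwargs": {
  "steps": [
    {"tx": -0.012, "ty": 0, "tz": 0.0017, "rx": 0, "ry": 8.4, "rz": 0, "fingers": 0},
    {"tx": -0.0122, "ty": 0, "tz": 0.0016, "rx": 0, "ry": 8.4, "rz": 0, "fingers": 0},
    {"tx": -0.0122, "ty": 0, "tz": 0.0015, "rx": 0, "ry": 8.4, "rz": 0, "fingers": 0},
    {"tx": -0.0122, "ty": 0, "tz": 0.0014, "rx": 0, "ry": 8.4, "rz": 0, "fingers": 0},
    {"tx": -0.0124, "ty": 0, "tz": 0.0013, "rx": 0, "ry": 8.4, "rz": 0, "fingers": 0},
    {"tx": -0.0124, "ty": 0, "tz": 0.0012, "rx": 0, "ry": 8.4, "rz": 0, "fingers": 0},
    {"tx": -0.0124, "ty": 0, "tz": 0.0012, "rx": 0, "ry": 8.4, "rz": 0, "fingers": 0},
    {"tx": 0, "ty": 0, "tz": 0, "rx": 0, "ry": 0, "rz": 0, "fingers": 0}
  ]
}}

```text
time_s: 23.5
tcp_pos: [0.5137, -0.269, 0.1195]
tool_rot: [-175.0, -73.8, 114.1]
contact_force: [-0.2, 1.3, -5.3]
opening: 0.0646
finger_force: 30.0
```

>>> {"fn": "play_rows", "kwargs": {
  "steps": [
    {"tx": 0, "ty": 0, "tz": 0, "rx": 0, "ry": 4, "rz": 0, "fingers": 0},
    {"tx": 0, "ty": 0, "tz": 0, "rx": 0, "ry": 0, "rz": 0, "fingers": 0},
    {"tx": 0, "ty": 0, "tz": 0, "rx": 0, "ry": 0, "rz": 0, "fingers": 0},
    {"tx": 0, "ty": 0, "tz": 0, "rx": 0, "ry": 0, "rz": 0, "fingers": 0}
  ]
}}

```text
time_s: 23.9
tcp_pos: [0.5137, -0.2675, 0.1295]
tool_rot: [-174.6, -77.2, 113.8]
contact_force: [-0.9, 0.2, -1.8]
opening: 0.0644
finger_force: 30.0
```

```bash
python3 log.py; python3 weigh.py
python3 - <<'E'
from h import *
p=viewer.read_camera('scene');im=cv2.resize(p['image'][200:360,140:340],(750,600),interpolation=cv2.INTER_CUBIC)
cv2.imwrite('pics/p1.png',im[:,:,::-1])
E
```

```text
23.9 [-43.13  56.11  69.43  22.31 128.94 -70.32] [ 0.5137 -0.2675  0.1295] [-174.64  -77.21  113.75] [-0.86  0.2  -1.81] 0.0644 30.0
F mean [-0.32  0.66 -2.62] sd [0.43 0.41 0.55] [-1.81 -2.52 -2.12 -2.97 -3.46 -2.86]
```

View pics/p1.png

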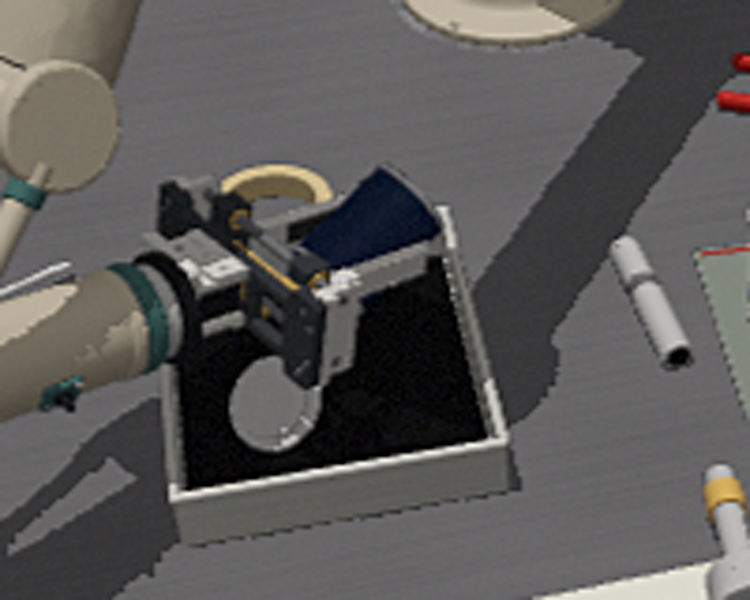

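>>> {"fn": "play_rows", "kwargs": {
  "steps": [
    {"tx": -0.002, "ty": 0, "tz": 0, "rx": 0, "ry": 5, "rz": 0, "fingers": 0},
    {"tx": 0, "ty": 0, "tz": 0, "rx": 0, "ry": 0, "rz": 0, "fingers": 0},
    {"tx": 0, "ty": 0, "tz": 0, "rx": 0, "ry": 0, "rz": 0, "fingers": 0},
    {"tx": 0, "ty": 0, "tz": 0, "rx": 0, "ry": 0, "rz": 0, "fingers": 0},
    {"tx": 0, "ty": 0, "tz": 0, "rx": 0, "ry": 0, "rz": 0, "fingers": 0}
  ]
}}

```text
time_s: 24.7
tcp_pos: [0.5136, -0.2682, 0.1258]
tool_rot: [-170.4, -82.4, 109.4]
contact_force: [0.1, 0.1, -1.8]
opening: 0.0641
finger_force: 30.0
```

```bash
python3 weigh.py; python3 weigh.py; python3 log.py
```

```text
F mean [ 0.01 -0.03 -1.44] sd [0.62 0.32 0.57] [-1.78 -1.3  -1.24 -0.44 -1.54 -2.32]
F mean [ 0.03 -0.02 -1.63] sd [0.41 0.22 0.44] [-2.32 -1.78 -1.01 -1.17 -1.92 -1.58]
25.2 [-43.31  58.43  68.92  23.9  132.33 -69.75] [ 0.5135 -0.268   0.1252] [-170.07  -82.5   109.1 ] [ 0.33  0.02 -1.58] 0.064 30.0
```

Run:
```python
from mv import *
p,R=state();a=leg((p,R),pb=p+[0,0,.08],n=2)
R0=Rg(-60,55,-1);rv=Ro.from_matrix(a[1].T@R0).as_rotvec(degrees=True);print('untip',rv)
n=15;g=a[0]+.078*R[:,2];P,Q=a[0],R
for i in range(n):
    Q2=R@Ro.from_rotvec(rv*(i+1)/n,degrees=True).as_matrix();p2=tcp(g,Q2);d=Q.T@(p2-P);q=ik(p2,Q2)
    if i%5==0 or i==n-1: print(i,'rot',(rv/n).round(2),'shift',d.round(4),round(margin(q)),'z',p2.round(3))
    P,Q=p2,Q2
R3=Rg(-40,55,-1);gt=np.array([.5545,.3575,.0445])
b=leg((P,Q),pb=[.516,.346,.24]);c=leg(b,Rb=R3);leg(c,pb=tcp(gt,R3)+[0,0,.03])
```

```text
n 2 turn/row - shift/row [ 0.0397 -0.0009 -0.0051] | margin 17.4 maxstep 2.9 end q [-43.  53.  68.  27. 138. -66.] TCP [ 0.5135 -0.268   0.2052]
untip [  -0.90367123 -117.61031096   -1.78671226]
0 rot [-0.06 -7.84 -0.12] shift [ 0.0106 -0.0001  0.0007] 22 z [ 0.513 -0.266  0.216]
5 rot [-0.06 -7.84 -0.12] shift [ 0.0106 -0.0001  0.0007] 50 z [ 0.498 -0.24   0.259]
10 rot [-0.06 -7.84 -0.12] shift [ 0.0106 -0.0001  0.0007] 54 z [ 0.474 -0.196  0.273]
14 rot [-0.06 -7.84 -0.12] shift [ 0.0106 -0.0001  0.0007] 28 z [ 0.453 -0.162  0.259]
n 12 turn/row - shift/row [ 0.0288  0.0257 -0.0182] | margin 25.5 maxstep 6.7 end q [ 43.  27.  86. -35.  78.  23.] TCP [0.516 0.346 0.24 ]
n 3 turn/row [-3.82  0.   -5.46] shift/row [0. 0. 0.] | margin 28.6 maxstep 4.6 end q [ 43.  22.  94. -39.  65.  10.] TCP [0.516 0.346 0.24 ]
n 3 turn/row - shift/row [0.0256 0.0112 0.0234] | margin 25.4 maxstep 3.2 end q [ 45.  31.  95. -42.  58.  20.] TCP [0.5202 0.3863 0.1384]
```

>>> {"fn": "play_rows", "kwargs": {
  "steps": [
    {"tx": 0.0397, "ty": -0.0009, "tz": -0.0051, "rx": 0, "ry": 0, "rz": 0, "fingers": 0},
    {"tx": 0.0397, "ty": -0.0009, "tz": -0.0051, "rx": 0, "ry": 0, "rz": 0, "fingers": 0},
    {"tx": 0.0106, "ty": 0, "tz": 0.0007, "rx": -0.06, "ry": -7.84, "rz": -0.12, "fingers": 0},
    {"tx": 0.0106, "ty": 0, "tz": 0.0007, "rx": -0.06, "ry": -7.84, "rz": -0.12, "fingers": 0},
    {"tx": 0.0106, "ty": 0, "tz": 0.0007, "rx": -0.06, "ry": -7.84, "rz": -0.12, "fingers": 0},
    {"tx": 0.0106, "ty": 0, "tz": 0.0007, "rx": -0.06, "ry": -7.84, "rz": -0.12, "fingers": 0},
    {"tx": 0.0106, "ty": 0, "tz": 0.0007, "rx": -0.06, "ry": -7.84, "rz": -0.12, "fingers": 0},
    {"tx": 0.0106, "ty": 0, "tz": 0.0007, "rx": -0.06, "ry": -7.84, "rz": -0.12, "fingers": 0}
  ]
}}

```text
time_s: 26.0
tcp_pos: [0.4988, -0.2399, 0.2594]
tool_rot: [-179.4, -35.2, 118.6]
contact_force: [-0.1, 0.1, -1.1]
opening: 0.0645
finger_force: 30.0
```

>>> {"fn": "play_rows", "kwargs": {
  "steps": [
    {"tx": 0.0106, "ty": 0, "tz": 0.0007, "rx": -0.06, "ry": -7.84, "rz": -0.12, "fingers": 0},
    {"tx": 0.0106, "ty": 0, "tz": 0.0007, "rx": -0.06, "ry": -7.84, "rz": -0.12, "fingers": 0},
    {"tx": 0.0106, "ty": 0, "tz": 0.0007, "rx": -0.06, "ry": -7.84, "rz": -0.12, "fingers": 0},
    {"tx": 0.0106, "ty": 0, "tz": 0.0007, "rx": -0.06, "ry": -7.84, "rz": -0.12, "fingers": 0},
    {"tx": 0.0106, "ty": 0, "tz": 0.0007, "rx": -0.06, "ry": -7.84, "rz": -0.12, "fingers": 0},
    {"tx": 0.0106, "ty": 0, "tz": 0.0007, "rx": -0.06, "ry": -7.84, "rz": -0.12, "fingers": 0},
    {"tx": 0.0106, "ty": 0, "tz": 0.0007, "rx": -0.06, "ry": -7.84, "rz": -0.12, "fingers": 0},
    {"tx": 0.0106, "ty": 0, "tz": 0.0007, "rx": -0.06, "ry": -7.84, "rz": -0.12, "fingers": 0}
  ]
}}

```text
time_s: 26.8
tcp_pos: [0.458, -0.1686, 0.2653]
tool_rot: [179.9, 27.4, 119.8]
contact_force: [-1.1, -1.1, -2.1]
opening: 0.0648
finger_force: 30.0
```

>>> {"fn": "play_rows", "kwargs": {
  "steps": [
    {"tx": 0.0106, "ty": 0, "tz": 0.0007, "rx": -0.06, "ry": -7.84, "rz": -0.12, "fingers": 0},
    {"tx": 0, "ty": 0, "tz": 0, "rx": 0, "ry": 0, "rz": 0, "fingers": 0},
    {"tx": 0, "ty": 0, "tz": 0, "rx": 0, "ry": 0, "rz": 0, "fingers": 0}
  ]
}}

```text
time_s: 27.1
tcp_pos: [0.4547, -0.1635, 0.26]
tool_rot: [-179.7, 33.3, 120.0]
contact_force: [0.7, -0.8, -1.0]
opening: 0.0643
finger_force: 30.0
```

```bash
python3 log.py
python3 - <<'E'
from mv import *
p,R=state();R3=Rg(-40,55,-1);gt=np.array([.5545,.3575,.0445]);R0=Rg(-60,55,-1)
print(Ro.from_matrix(R.T@R0).as_rotvec(degrees=True).round(2))
b=leg((p,R),pb=[.516,.346,.24],n=14);c=leg(b,Rb=R3);leg(c,pb=tcp(gt,R3)+[0,0,.03])
E
```

```text
27.1 [-14.17   3.09 116.52 -36.38  42.13 -20.53] [ 0.4547 -0.1635  0.26  ] [-179.65   33.28  119.99] [ 0.75 -0.81 -0.99] 0.0643 30.0
[-0.35 -1.72 -0.  ]
n 14 turn/row - shift/row [ 0.0253  0.0219 -0.015 ] | margin 28.2 maxstep 5.8 end q [ 42.  27.  85. -33.  78.  22.] TCP [0.516 0.346 0.24 ]
n 3 turn/row [-3.86 -0.58 -5.52] shift/row [0. 0. 0.] | margin 28.6 maxstep 4.6 end q [ 43.  22.  94. -39.  65.  10.] TCP [0.516 0.346 0.24 ]
n 3 turn/row - shift/row [0.0256 0.0112 0.0234] | margin 25.4 maxstep 3.2 end q [ 45.  31.  95. -42.  58.  20.] TCP [0.5202 0.3863 0.1384]
```

>>> {"fn": "play_rows", "kwargs": {
  "steps": [
    {"tx": 0.0253, "ty": 0.0219, "tz": -0.015, "rx": 0, "ry": 0, "rz": 0, "fingers": 0},
    {"tx": 0.0253, "ty": 0.0219, "tz": -0.015, "rx": 0, "ry": 0, "rz": 0, "fingers": 0},
    {"tx": 0.0253, "ty": 0.0219, "tz": -0.015, "rx": 0, "ry": 0, "rz": 0, "fingers": 0},
    {"tx": 0.0253, "ty": 0.0219, "tz": -0.015, "rx": 0, "ry": 0, "rz": 0, "fingers": 0},
    {"tx": 0.0253, "ty": 0.0219, "tz": -0.015, "rx": 0, "ry": 0, "rz": 0, "fingers": 0},
    {"tx": 0.0253, "ty": 0.0219, "tz": -0.015, "rx": 0, "ry": 0, "rz": 0, "fingers": 0},
    {"tx": 0.0253, "ty": 0.0219, "tz": -0.015, "rx": 0, "ry": 0, "rz": 0, "fingers": 0}
  ]
}}

```text
time_s: 27.8
tcp_pos: [0.488, 0.0919, 0.25]
tool_rot: [-179.8, 33.3, 119.7]
contact_force: [0.5, 0.0, -2.2]
opening: 0.0647
finger_force: 30.0
```

>>> {"fn": "play_rows", "kwargs": {
  "steps": [
    {"tx": 0.0253, "ty": 0.0219, "tz": -0.015, "rx": 0, "ry": 0, "rz": 0, "fingers": 0},
    {"tx": 0.0253, "ty": 0.0219, "tz": -0.015, "rx": 0, "ry": 0, "rz": 0, "fingers": 0},
    {"tx": 0.0253, "ty": 0.0219, "tz": -0.015, "rx": 0, "ry": 0, "rz": 0, "fingers": 0},
    {"tx": 0.0253, "ty": 0.0219, "tz": -0.015, "rx": 0, "ry": 0, "rz": 0, "fingers": 0},
    {"tx": 0.0253, "ty": 0.0219, "tz": -0.015, "rx": 0, "ry": 0, "rz": 0, "fingers": 0},
    {"tx": 0.0253, "ty": 0.0219, "tz": -0.015, "rx": 0, "ry": 0, "rz": 0, "fingers": 0},
    {"tx": 0.0253, "ty": 0.0219, "tz": -0.015, "rx": 0, "ry": 0, "rz": 0, "fingers": 0}
  ]
}}

```text
time_s: 28.5
tcp_pos: [0.5191, 0.347, 0.2388]
tool_rot: [-179.7, 33.2, 119.8]
contact_force: [0.2, 0.2, -1.2]
opening: 0.0641
finger_force: 30.0
```

>>> {"fn": "play_rows", "kwargs": {
  "steps": [
    {"tx": 0, "ty": 0, "tz": 0, "rx": -3.86, "ry": -0.58, "rz": -5.52, "fingers": 0},
    {"tx": 0, "ty": 0, "tz": 0, "rx": -3.86, "ry": -0.58, "rz": -5.52, "fingers": 0},
    {"tx": 0, "ty": 0, "tz": 0, "rx": -3.86, "ry": -0.58, "rz": -5.52, "fingers": 0},
    {"tx": 0, "ty": 0, "tz": 0, "rx": 0, "ry": 0, "rz": 0, "fingers": 0}
  ]
}}

```text
time_s: 28.9
tcp_pos: [0.5177, 0.3444, 0.239]
tool_rot: [-180.0, 35.0, 139.9]
contact_force: [0.6, 0.7, -1.4]
opening: 0.0642
finger_force: 30.0
```

```bash
python3 log.py; python3 weigh.py
python3 - <<'E'
from h import *
from mv import *
p,R=state();R3=Rg(-40,55,-1);gt=np.array([.5545,.3575,.0445])
c=leg((p,R),Rb=R3);leg(c,pb=tcp(gt,R3)+[0,0,.02])
p=viewer.read_camera('scene');im=p['image']
A=cv2.resize(im[180:300,320:500],(600,400),interpolation=cv2.INTER_CUBIC);B=cv2.resize(np.clip(im[235:350,170:290].astype(float)*2.5,0,255).astype(np.uint8),(200*1,192))
B=cv2.copyMakeBorder(B,0,400-192,0,0,cv2.BORDER_CONSTANT);cv2.imwrite('pics/t1.png',np.hstack([A,B])[:,:,::-1])
E
```

```text
28.9 [ 42.65  22.55  93.51 -38.93  64.92  10.15] [0.5177 0.3444 0.239 ] [-179.96   35.    139.86] [ 0.56  0.74 -1.42] 0.0642 30.0
F mean [ 0.04  0.06 -1.36] sd [0.34 0.61 0.2 ] [-1.42 -1.51 -0.97 -1.48 -1.56 -1.24]
n 1 turn/row [-0.07  0.12 -0.19] shift/row [0. 0. 0.] | margin 28.6 maxstep 0.3 end q [ 43.  23.  93. -39.  65.  10.] TCP [0.5184 0.3452 0.239 ]
n 3 turn/row - shift/row [0.028  0.0109 0.0254] | margin 24.9 maxstep 3.6 end q [ 45.  32.  96. -43.  58.  21.] TCP [0.5202 0.3863 0.1284]
```

View pics/t1.png

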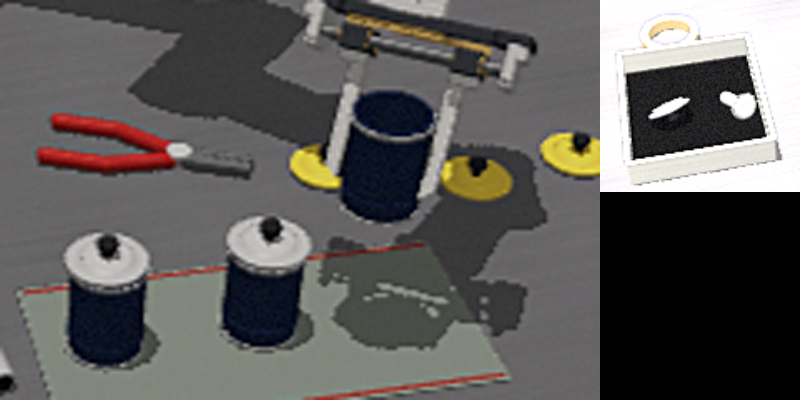

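>>> {"fn": "play_rows", "kwargs": {
  "steps": [
    {"tx": 0.028, "ty": 0.0109, "tz": 0.0254, "rx": 0, "ry": 0, "rz": 0, "fingers": 0},
    {"tx": 0.028, "ty": 0.0109, "tz": 0.0254, "rx": 0, "ry": 0, "rz": 0, "fingers": 0},
    {"tx": 0.028, "ty": 0.0109, "tz": 0.0254, "rx": 0, "ry": 0, "rz": 0, "fingers": 0},
    {"tx": 0, "ty": 0, "tz": 0, "rx": 0, "ry": 0, "rz": 0, "fingers": 0},
    {"tx": 0, "ty": 0, "tz": 0, "rx": 0, "ry": 0, "rz": 0, "fingers": 0}
  ]
}}

```text
time_s: 29.7
tcp_pos: [0.5196, 0.3858, 0.1281]
tool_rot: [-179.9, 35.2, 140.0]
contact_force: [0.0, -0.0, -0.7]
opening: 0.0642
finger_force: 30.0
```

>>> {"fn": "play_rows", "kwargs": {
  "steps": [
    {"tx": 0.0034, "ty": 0, "tz": 0.0049, "rx": 0, "ry": 0, "rz": 0, "fingers": 0},
    {"tx": 0.0034, "ty": 0, "tz": 0.0049, "rx": 0, "ry": 0, "rz": 0, "fingers": 0},
    {"tx": 0.0029, "ty": 0, "tz": 0.0041, "rx": 0, "ry": 0, "rz": 0, "fingers": 0},
    {"tx": 0, "ty": 0, "tz": 0, "rx": 0, "ry": 0, "rz": 0, "fingers": 0}
  ]
}}

```text
time_s: 30.1
tcp_pos: [0.5193, 0.3855, 0.1113]
tool_rot: [-180.0, 35.2, 139.9]
contact_force: [-1.1, -0.4, -1.3]
opening: 0.0645
finger_force: 30.0
```

```bash
python3 log.py; python3 weigh.py
```

```text
30.1 [ 45.39  32.73  96.99 -43.75  56.12  22.54] [0.5193 0.3855 0.1113] [-180.     35.16  139.92] [-1.06 -0.42 -1.33] 0.0645 30.0
F mean [-0.31  0.07 -1.48] sd [0.55 0.36 0.84] [-1.33 -2.19 -1.59 -1.52  0.19 -2.43]
```

Not yet touching; lower by small steps.

>>> {"fn": "play_rows", "kwargs": {
  "steps": [
    {"tx": 0.0011, "ty": 0, "tz": 0.0016, "rx": 0, "ry": 0, "rz": 0, "fingers": 0},
    {"tx": 0.0008, "ty": 0, "tz": 0.0012, "rx": 0, "ry": 0, "rz": 0, "fingers": 0},
    {"tx": 0, "ty": 0, "tz": 0, "rx": 0, "ry": 0, "rz": 0, "fingers": 0},
    {"tx": 0, "ty": 0, "tz": 0, "rx": 0, "ry": 0, "rz": 0, "fingers": 0}
  ]
}}

```text
time_s: 30.75
tcp_pos: [0.5195, 0.386, 0.1078]
tool_rot: [180.0, 35.2, 139.9]
contact_force: [-0.6, 0.2, -1.4]
opening: 0.0644
finger_force: 30.0
```

```bash
python3 log.py; python3 weigh.py
```

```text
30.75 [ 45.4   33.    97.1  -43.94  55.84  22.87] [0.5195 0.386  0.1078] [179.99  35.17 139.94] [-0.63  0.23 -1.41] 0.0644 30.0
F mean [-0.16 -0.17 -1.43] sd [0.3  0.57 0.45] [-1.41 -1.49 -2.15 -0.63 -1.59 -1.3 ]
```

>>> {"fn": "play_rows", "kwargs": {
  "steps": [
    {"tx": 0.0009, "ty": 0, "tz": 0.0013, "rx": 0, "ry": 0, "rz": 0, "fingers": 0},
    {"tx": 0, "ty": 0, "tz": 0, "rx": 0, "ry": 0, "rz": 0, "fingers": 0},
    {"tx": 0, "ty": 0, "tz": 0, "rx": 0, "ry": 0, "rz": 0, "fingers": 0}
  ]
}}

```text
time_s: 31.3
tcp_pos: [0.5199, 0.3857, 0.1075]
tool_rot: [179.9, 35.3, 139.9]
contact_force: [-1.7, -0.9, 6.0]
opening: 0.0645
finger_force: 30.0
```

>>> {"fn": "play_rows", "kwargs": {
  "steps": [
    {"tx": 0.0009, "ty": 0, "tz": 0.0013, "rx": 0, "ry": 0, "rz": 0, "fingers": 0},
    {"tx": 0, "ty": 0, "tz": 0, "rx": 0, "ry": 0, "rz": 0, "fingers": 0},
    {"tx": 0, "ty": 0, "tz": 0, "rx": 0, "ry": 0, "rz": 0, "fingers": 0}
  ]
}}

```text
time_s: 31.6
tcp_pos: [0.5201, 0.3857, 0.1073]
tool_rot: [179.9, 35.4, 139.9]
contact_force: [-2.7, -1.2, 12.0]
opening: 0.0642
finger_force: 30.0
```

```bash
python3 log.py; python3 weigh.py
python3 - <<'E'
from h import *
p=viewer.read_camera('scene');im=p['image']
cv2.imwrite('pics/t2.png',cv2.resize(im[225:305,400:500],(750,600),interpolation=cv2.INTER_CUBIC)[:,:,::-1])
E
```

```text
31.6 [ 45.42  33.07  97.16 -44.24  55.77  23.18] [0.5201 0.3857 0.1073] [179.9   35.36 139.87] [-2.68 -1.17 12.  ] 0.0642 30.0
F mean [-3.8  -0.7  11.47] sd [0.76 0.35 0.3 ] [12.   11.33 11.69 11.41 11.09 11.27]
```

View pics/t2.png

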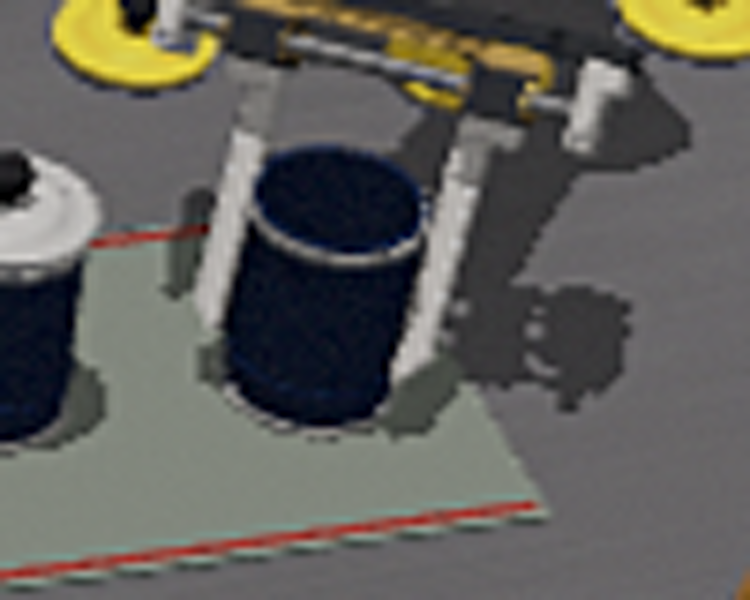

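Tin 3 stands on the mat, open and empty. Release and back off along the tool axis.

>>> {"fn": "play_rows", "kwargs": {
  "steps": [
    {"tx": -0.0009, "ty": 0, "tz": -0.0013, "rx": 0, "ry": 0, "rz": 0, "fingers": 0},
    {"tx": 0, "ty": 0, "tz": 0, "rx": 0, "ry": 0, "rz": 0, "fingers": 1},
    {"tx": 0, "ty": 0, "tz": 0, "rx": 0, "ry": 0, "rz": 0, "fingers": 1},
    {"tx": 0, "ty": 0, "tz": 0, "rx": 0, "ry": 0, "rz": 0, "fingers": 1},
    {"tx": 0, "ty": 0, "tz": 0, "rx": 0, "ry": 0, "rz": 0, "fingers": 1},
    {"tx": 0, "ty": 0, "tz": 0, "rx": 0, "ry": 0, "rz": 0, "fingers": 1}
  ]
}}

```text
time_s: 32.5
tcp_pos: [0.5195, 0.3859, 0.106]
tool_rot: [-180.0, 35.2, 140.0]
contact_force: [-0.9, -0.3, 0.6]
opening: 0.0938
finger_force: 0.0
```

>>> {"fn": "play_rows", "kwargs": {
  "steps": [
    {"tx": 0, "ty": 0, "tz": -0.02, "rx": 0, "ry": 0, "rz": 0, "fingers": 1},
    {"tx": 0, "ty": 0, "tz": -0.03, "rx": 0, "ry": 0, "rz": 0, "fingers": 1},
    {"tx": 0, "ty": 0, "tz": -0.04, "rx": 0, "ry": 0, "rz": 0, "fingers": 1},
    {"tx": 0, "ty": 0, "tz": -0.04, "rx": 0, "ry": 0, "rz": 0, "fingers": 1},
    {"tx": 0, "ty": 0, "tz": -0.04, "rx": 0, "ry": 0, "rz": 0, "fingers": 1},
    {"tx": 0, "ty": 0, "tz": 0, "rx": 0, "ry": 0, "rz": 0, "fingers": 1},
    {"tx": 0, "ty": 0, "tz": 0, "rx": 0, "ry": 0, "rz": 0, "fingers": 1}
  ]
}}

```text
time_s: 33.2
tcp_pos: [0.4442, 0.4493, 0.2457]
tool_rot: [179.9, 35.2, 139.9]
contact_force: [0.5, -0.1, -0.4]
opening: 0.0939
finger_force: 0.0
```

```bash
python3 log.py
python3 - <<'E'
from h import *
p=viewer.read_camera('scene');im=p['image']
A=cv2.resize(im[220:320,310:490],(500,278),interpolation=cv2.INTER_CUBIC);B=cv2.resize(np.clip(im[235:350,170:290].astype(float)*2,0,255).astype(np.uint8),(290,278))
cv2.imwrite('pics/f.png',np.hstack([A,B])[:,:,::-1])
E
```

```text
33.2 [ 54.34  25.59  87.29 -36.73  73.8   17.06] [0.4442 0.4493 0.2457] [179.89  35.16 139.94] [ 0.52 -0.1  -0.38] 0.0939 0.0
```

View pics/f.png

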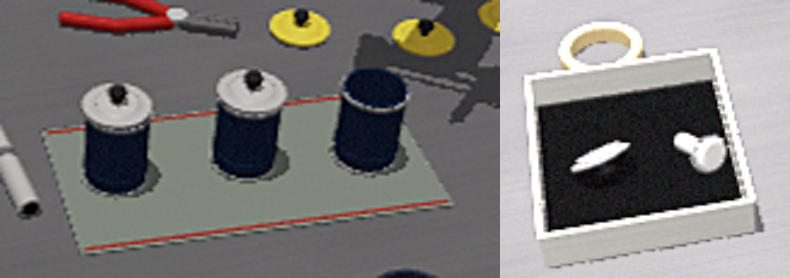

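All three tins stand upright on the mat. Tins 1 and 2 wear their lids, and the gear and lid 3 lie in the tray.

```bash
python3 -c "
from plant import close_job
print(close_job())"
```

```text
the job is handed in; nothing more can be done
None
```

The job is handed in at about 33 s of the 67 s allowed: tin 3 was the loaded one (about 4.2 N, against about 2 N for tins 1 and 2), its gear and loose lid now lie in the tray, and all three tins stand upright on the mat with tins 1 and 2 lidded. My first grip, on tin 1, lifted only its lid by 20 mm; I set the lid back on before weighing.

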